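Hook the cover onto the nut box and snap it shut

ROBOT

A 6-joint arm with a two-finger parallel gripper is mounted at the origin on a cart in front of the work surface, level with it; the furniture and walls round the work are solid. World frame = base frame: x ahead of the robot, y to its left, z up, the work surface at z = 0. Lengths are in m, angles in rad, forces in N, time in s.
With the tool pointing down it reaches from about 0.225 to 0.725 m from the base axis. Payload 3.1 kg.
Tool frame: the origin (TCP) lies at the very end of the fingers, on their centre line; the grasp point (between the pads) lies 19 mm behind it; z points along the fingers, y is the direction in which the jaws open and shut (so a half turn about z gives the same grasp; the last joint's range is limited). The gripper opens to 85 mm and grips with 20 to 120 N. Pads are 22 mm wide; open, the fingers measure 114 mm over their backs; the gripper's body (76 mm by 85 mm) begins 54 mm behind the grasp point. The pads swing forward as they close: fully open they stand 13 mm farther back than shut.
Start: joints at [-1.417, 0.048, 0.099, 1.622, 0, 1.443], TCP at [0.146, -0.504, 0.192] pointing down, gripper open.
Joint ranges: [-2.91, 2.91], [-0.99, 1.94], [-1.21, 1.42], [-2.12, 2.29], [-1.49, 1.47], [-3.14, 3.14]. Speed limits (rad/s): [2.79, 2.79, 3.14, 3.14, 3.14, 3.14].

INTERFACE

Orientations are given as a unit quaternion [x, y, z, w].
In Python, from rig import bot gives the robot as it stands. The module is installed in compiled form; this text tells all that it offers.
- The arm moves only by the tool jog_arm, never from a script. Its argument "rows" is a list of rows, each an object with "grip": the finger opening in m, from 0 to 0.0854; "delta_pos": the shift along the tool's x, y, z in m, a list of three; "yaw": the turn about the tool's z in degrees. In form: [{"grip": grip, "delta_pos": [tx, ty, tz], "yaw": yaw}, ...]. A call has 1 to 12 rows; each row is the pose to reach, as a shift and turn from the pose commanded when the call began, along the tool's axes at that moment; what a row does not reach only later rows make up. A row lasts 1/12 s, in which the tool goes at most 41.7 mm and 7.16 degrees, less where a joint would pass 70% of its speed; a pose out of reach is approached as far as the arm can. A call with a gripper value outside its range is refused whole. The fingers move at their own pace and stop on an object; the grip force is fixed at half the most. Time passes only in rows, so rows that repeat a pose let the fingers close. It gives the time, the measured TCP pose, the force and the opening at its end, in the units of the state.
- bot.get_state(): the state, without advancing time (a new reading comes with each control period).
- bot.camera(name): name is "scene" or "top" or "wrist"; returns (picture, depth): 420x560x3 uint8, blue, green, red; 420x560 float32, m along the optical axis (not along the pixel's ray), 0 where there is no reading.
- bot.camera_model(name): a dict with "fx", "fy", "cx", "cy" (pixels), "k1" (the pictures are not rectified: a ray, as slopes to the right and down, at radius r is drawn at 1 + k1 r^2 times it, then the intrinsics apply), "position" and "orientation" of the camera in the world. Camera axes: x right, y down, z forward; pixel columns grow to the right and rows downward; lengths in m; the calibration is good to about 2 mm. A picture is of the moment at which its call begins: read the wrist's pose just before it. camera_model takes no time and is no camera call; for the wrist camera it gives the pose at the moment of the call.
- bot.hand_in(): hands the job in, once; it reports no verdict.
The state is a dict: "time": time; "joints": joint angles; "joint_vel": joint speeds; "joint_torque": joint torques, N m; "ee_pos": TCP position; "orientation": TCP orientation; "ft_force": force on the tool from outside, world axes, zero at the start; "moment": the same for the moment, N m; "grip_width": finger opening in m.
Only numpy, scipy, OpenCV 4.12 (cv2) and the standard library are available. Lean on these libraries where they do the work, as an engineer would, in place of code of your own. Each camera call takes 0.05 s, during which the arm holds its last target.

TASK

Close the nut box before grinding starts: hook the loose steel cover's two hooks under the two hinge pins on the box's near side and lower its far edge, keeping hold of it until it rests on the spring catch so that it does not fall. Then press the far edge down until the catch snaps in and the cover sits level on the rim all round, and leave it.

Things in the scene. Friction and masses are not known exactly. Their poses are not given: they have to be found in the camera images.
- box_rim (a point): Centre of the rim plane, 70 mm above the table, of an open dark steel box, 130 (x) x 150 (y) x 70 mm, walls 4 mm, bolted to the table, four nuts lying in it. Axes: z up, -x the hinge side (toward the robot within 0.4 rad), +x the far side with the spring catch.
- pin_left (a point): Middle of the box's left (+y) hinge pin: level, round, 8 mm thick, along box y, at (-75, 50, -10) mm from box_rim: its centre is 10 mm outside the near wall and 10 mm below the rim. Ears hold both its ends, leaving a 26 mm gap for the 20 mm wide hook. Axes as box_rim.
- pin_right (a point): Middle of the like right pin, at (-75, -50, -10) mm from box_rim. Axes as box_rim.
- catch_nose (a point): Tip of the box's sprung catch, a rounded steel nose 40 mm wide standing 4 mm out of the far wall at mid-width, 10 mm below the rim. It yields inward (box -x) against a spring of about 14 to 18 N. The point stays where the tip is at rest.
- cover_handle (a point): Centre of the upright bright flat-bar handle of the loose dark steel cover (360-590 g): 12 mm thick (cover x), 70 long (y), 40 high, on the middle of a plate 143 (x) x 160 (y) x 4 mm. 24 mm above the plate's underside. Axes: z plate normal, up; -x hook side, +x lip side. The cover starts flat on the table, underside 22 mm up, beside the box. Seated, this point is 24 mm above box_rim, axes parallel.
- hook_left (a point): Pin centre's place in the cover's left (+y) hook when seated, (-75, 50, -34) mm from cover_handle, axes alike. The hook, 20 mm wide, hangs 22 mm below the plate; shank's inner face 5.5 mm to -x of this point, toe's upper face 5.8 mm below it, toe end 3 mm to +x. It opens to +x: the pin enters as the cover moves along its own +x until the shank meets the pin (1.5 mm play).
- hook_right (a point): The same in the right hook, at (-75, -50, -34) mm from cover_handle. Held level, the toes land on the pins or the lip lands on the rim: the hooks go on only with the cover tilted, +x edge raised 0.35 to 0.5 rad, and that edge is then swung down about the pins with the shanks kept against them.
- cover_lip (a point): Middle of the 6 mm round bead along the foot of the lip at the cover's +x edge, at (70, 0, -43) mm from cover_handle; the lip hangs 22 mm below the plate and has a window for the catch. Seated it hangs outside the far wall, bead 2 mm clear of it. The bead must be pushed past the catch nose; by its own weight the cover stops on the nose about 0.1 rad open.
- press_point (a point): Spot on the plate's upper face between handle and lip, at (55, 0, -20) mm from cover_handle, where a push of roughly 6 to 15 N straight down snaps the cover shut. Axes as cover_handle.
- cover: The cover as a whole; origin at the centre of the plate's underside, axes as cover_handle.

How it is judged:
On the way:
1. both hooks are on their pins while the cover's far edge is still raised (distance between hook_left and pin_left below 0.008 m and distance between hook_right and pin_right below 0.008 m and angle between cover's own z axis and vertical above 0.06 rad), for 0.2 s.
At the end, for the whole second after the job is handed in: Both hooks are on their pins (within 5 mm of the seated place), the cover lies on the rim within 2.5 mm of its seated height, level with the rim within 0.025 rad, and is at rest (distance between hook_left and pin_left below 0.005 m and distance between hook_right and pin_right below 0.005 m and angle between the z axis of cover_handle and the z axis of box_rim, either way round below 0.025 rad and z of cover_handle in the frame of box_rim between 0.0215 and 0.0265 m and linear speed of cover below 0.02 m/s); the robot touches nothing.
It fails at once if the hooked cover is let go and falls (turns faster than 1.8 rad/s on its pins, not held, while still more than 0.12 rad open) (angular speed of cover above 1.8 rad/s and distance between hook_left and pin_left below 0.01 m and distance between hook_right and pin_right below 0.01 m and angle between cover's own z axis and vertical above 0.12 rad and contact force between the fingers and cover below 0.5 N).
It also fails if it takes over 51 s, if anything falls off the work surface, if the arm or the gripper's body presses on something with over 40 N, if the wrist force passes 120 N, or if a joint passes its speed limit or range.

## Working session

There is one attempt and no reset: what is moved stays moved. The work goes in short steps, Python scripts to look and compute and a tool call to move; the robot and the scene stay as the last step left them, time stands still between calls to the robot, and variables do not carry over. Pictures are saved under pics/ and viewed, and the job is handed in when it is done.

Besides the shell and the picture viewer there is one more tool, called after "Emit:" as name(argument=value, ...) on one line, values as JSON. jog_arm: Moves the arm, as the interface text tells. Its arguments: {"type":"object","properties":{"rows":{"type":"array"}},"required":["rows"]}

```bash
ls; mkdir -p pics; cat > h.py <<'E'
from rig import bot
import numpy as np, cv2
from scipy.spatial.transform import Rotation as R
def grab(n,tag):
    m=bot.camera_model(n); im,d=bot.camera(n)
    im=np.array(im); d=np.array(d)
    cv2.imwrite(f'pics/{tag}.png',im); np.savez(f'pics/{tag}.npz',im=im,d=d,**{k:np.array(v) for k,v in m.items()})
    return im,d,m
def load(tag):
    z=np.load(f'pics/{tag}.npz'); return z['im'],z['d'],{k:z[k] for k in z.files if k not in('im','d')}
def rays(m,uv):
    uv=np.asarray(uv,float).reshape(-1,1,2)
    K=np.array([[m['fx'],0,m['cx']],[0,m['fy'],m['cy']],[0,0,1]],float)
    p=cv2.undistortPoints(uv,K,np.array([float(m['k1']),0,0,0])).reshape(-1,2)
    v=np.c_[p,np.ones(len(p))]
    return R.from_quat(m['orientation']).apply(v)  # depth-scaled
def onz(m,uv,z):
    v=rays(m,uv); c=np.array(m['position']); return c+v*((z-c[2])/v[:,2])[:,None]
def bydepth(m,uv,d):
    v=rays(m,uv); return np.array(m['position'])+v*np.asarray(d).reshape(-1,1)
def cloud(m,d):
    vv,uu=np.nonzero(d>0); return np.c_[uu,vv],bydepth(m,np.c_[uu,vv],d[vv,uu])
E
python3 - <<'E'
from h import *
print(bot.get_state())
for n in('scene','top'):
    im,d,m=grab(n,n+'0'); print(n,m,(d>0).mean())
E
```

```text
pics
{'time': 0.0, 'joints': array([-1.41679129e+00,  4.87418935e-02,  9.75519341e-02,  1.62195992e+00,
        1.93495847e-05,  1.44300254e+00]), 'joint_vel': array([ 0.00044013, -0.0014385 ,  0.00079052, -0.00284725,  0.00120088,
       -0.00173499]), 'joint_torque': array([-2.38971688e-04, -3.38784778e+01,  3.20013177e+01,  2.01530324e-02,
       -2.60169854e-04,  6.18322673e-07]), 'ee_pos': array([ 0.1458835 , -0.50359569,  0.19119883]), 'orientation': array([ 9.90089405e-01,  1.40433562e-01, -5.74800680e-06, -1.17680304e-03]), 'ft_force': array([ 0.42969421, -0.32660225, -0.09915157]), 'moment': array([0.03659869, 0.00790377, 0.01557791]), 'grip_width': 0.08492953935570839}
scene {'fx': 428.2397741981744, 'fy': 428.2397741981744, 'cx': 284.15853159049595, 'cy': 206.73410051322676, 'k1': -0.03942437368846368, 'position': array([-0.16923004,  0.77066601,  0.68679904]), 'orientation': array([-0.31565143,  0.80787419, -0.46611339,  0.17447574])} 0.9563265306122449
top {'fx': 521.1066291382622, 'fy': 521.1066291382622, 'cx': 275.9043292700135, 'cy': 207.43340810993843, 'k1': -0.06818112367873964, 'position': array([ 0.46932529, -0.04472538,  1.31635983]), 'orientation': array([ 0.71032188, -0.70334341,  0.00891514, -0.02591126])} 0.9960714285714286
```

View pics/top0.png

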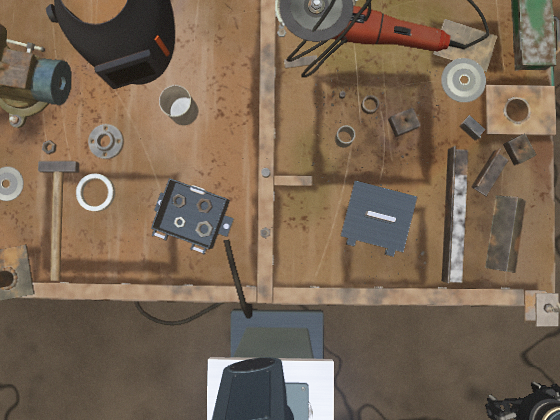

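View pics/scene0.png

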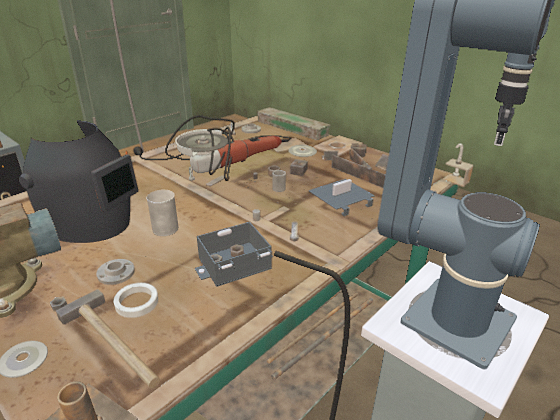

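```bash
python3 - <<'E'
from h import *
im,d,m=load('top0'); uv,P=cloud(m,d)
def sel(x0,x1,y0,y1,z0,z1): return (P[:,0]>x0)&(P[:,0]<x1)&(P[:,1]>y0)&(P[:,1]<y1)&(P[:,2]>z0)&(P[:,2]<z1)
print('centres',bydepth(m,[[190,215],[380,213]],[d[215,190],d[213,380]]))
# cover plate ~z .026
for nm,(u0,u1,v0,v1) in dict(box=(140,240,165,265),cover=(330,430,170,265)).items():
    w=(uv[:,0]>u0)&(uv[:,0]<u1)&(uv[:,1]>v0)&(uv[:,1]<v1)
    h,e=np.histogram(P[w,2],np.arange(-.01,.1,.004)); print(nm,[(round(a,3),b) for a,b in zip(e,h)])
# heights of the rail region
w=(uv[:,0]>255)&(uv[:,0]<320)&(uv[:,1]>150)&(uv[:,1]<280)
print(P[w,2].max(), np.percentile(P[w,2],[50,90,99]))
for q in[(293,181),(265,172),(265,230),(235,250),(350,295),(226,226)]: print(q,bydepth(m,[q],[d[q[1],q[0]]]))
big=cv2.resize(im[160:270,140:430],None,fx=2.75,fy=2.75,interpolation=cv2.INTER_CUBIC); cv2.imwrite('pics/z1.png',big)
E
```

```text
centres [[ 0.51258673  0.20442947  0.0059459 ]
 [ 0.5214135  -0.27111409  0.02569928]]
box [(np.float64(-0.01), np.int64(74)), (np.float64(-0.006), np.int64(1353)), (np.float64(-0.002), np.int64(3580)), (np.float64(0.002), np.int64(2398)), (np.float64(0.006), np.int64(582)), (np.float64(0.01), np.int64(115)), (np.float64(0.014), np.int64(140)), (np.float64(0.018), np.int64(247)), (np.float64(0.022), np.int64(221)), (np.float64(0.026), np.int64(79)), (np.float64(0.03), np.int64(47)), (np.float64(0.034), np.int64(36)), (np.float64(0.038), np.int64(34)), (np.float64(0.042), np.int64(40)), (np.float64(0.046), np.int64(45)), (np.float64(0.05), np.int64(35)), (np.float64(0.054), np.int64(52)), (np.float64(0.058), np.int64(78)), (np.float64(0.062), np.int64(156)), (np.float64(0.066), np.int64(272)), (np.float64(0.07), np.int64(159)), (np.float64(0.074), np.int64(16)), (np.float64(0.078), np.int64(0)), (np.float64(0.082), np.int64(0)), (np.float64(0.086), np.int64(0)), (np.float64(0.09), np.int64(0)), (np.float64(0.094), np.int64(0))]
cover [(np.float64(-0.01), np.int64(33)), (np.float64(-0.
[... 536 characters left out ...]
np.int64(4)), (np.float64(0.058), np.int64(9)), (np.float64(0.062), np.int64(67)), (np.float64(0.066), np.int64(64)), (np.float64(0.07), np.int64(10)), (np.float64(0.074), np.int64(0)), (np.float64(0.078), np.int64(0)), (np.float64(0.082), np.int64(0)), (np.float64(0.086), np.int64(0)), (np.float64(0.09), np.int64(0)), (np.float64(0.094), np.int64(0))]
0.06384477683711975 [0.00150663 0.00699869 0.03276759]
(293, 181) [[ 0.60093144 -0.0553231   0.00626645]]
(265, 172) [[0.62017193 0.0144439  0.03210691]]
(265, 230) [[0.4764085 0.0115448 0.0598692]]
(235, 250) [[0.42551533 0.08928725 0.00227096]]
(350, 295) [[ 0.31663428 -0.20017435  0.00673006]]
(226, 226) [[0.48570365 0.11213642 0.00900155]]
```

View pics/z1.png

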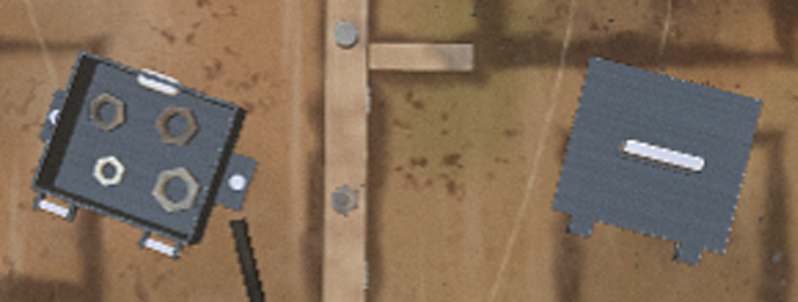

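```bash
python3 - <<'E'
from h import *
im,d,m=load('top0')
hsv=cv2.cvtColor(im,cv2.COLOR_BGR2HSV)
bright=((hsv[...,2]>190)&(hsv[...,1]<60)).astype(np.uint8)
steel=((hsv[...,0]>85)&(hsv[...,0]<130)&(hsv[...,1]>20)&(hsv[...,2]<150)).astype(np.uint8)
def rect(mask,win,z,ero=0):
    u0,u1,v0,v1=win; k=np.zeros_like(mask); k[v0:v1,u0:u1]=mask[v0:v1,u0:u1]
    if ero: k=cv2.morphologyEx(k,cv2.MORPH_OPEN,np.ones((ero,ero),np.uint8))
    cs,_=cv2.findContours(k,cv2.RETR_EXTERNAL,cv2.CHAIN_APPROX_NONE)
    for c in sorted(cs,key=cv2.contourArea,reverse=True)[:5]:
        if len(c)<5: continue
        p=onz(m,c.reshape(-1,2),z)[:,:2]*1000
        r=cv2.minAreaRect(p.astype(np.float32)); 
        M=cv2.moments(c); print(np.round(c.reshape(-1,2).mean(0),1),cv2.contourArea(c),'rect c',np.round(r[0],1),'size',np.round(r[1],1),'ang',round(r[2],2))
print('handle'); rect(bright,(350,410,190,240),.066)
print('cover'); rect(steel|bright,(335,425,170,262),.026,13)
print('pins/catch'); rect(bright,(145,240,170,265),.064)
# box outer rim by depth
uv,P=cloud(m,d)
w=(uv[:,0]>140)&(uv[:,0]<240)&(uv[:,1]>165)&(uv[:,1]<265)&(P[:,2]>.063)&(P[:,2]<.08)
r=cv2.minAreaRect((P[w,:2]*1000).astype(np.float32)); print('rim',r)
w=(uv[:,0]>335)&(uv[:,0]<425)&(uv[:,1]>170)&(uv[:,1]<265)&(P[:,2]>.055)&(P[:,2]<.08)
print('handle depth',P[w].mean(0),cv2.minAreaRect((P[w,:2]*1000).astype(np.float32)))
E
```

```text
handle
[381.  215.9] 95.0 rect c [ 512.6 -266.7] size [68.  10.5] ang 76.47
cover
[378.6 216.5] 3476.5 rect c [ 512.9 -267.5] size [159.  144.5] ang 76.15
pins/catch
[179.1 221.6] 62.0 rect c [494.7 218.7] size [21.8 22. ] ang 0.63
[196.7 190.7] 19.5 rect c [569.9 178.8] size [34.1  5.4] ang 72.14
[198.  249.5] 18.0 rect c [427.9 173. ] size [23.9  6.5] ang 64.42
[159.2 235.4] 17.5 rect c [460.7 268.5] size [24.9  6.1] ang 72.54
[225.8 225.8] 14.5 rect c [485.  105.5] size [9.6 9.7] ang 0.62
rim ((509.51123046875, 198.192138671875), (151.42169189453125, 149.2987060546875), 70.99786376953125)
handle depth [ 0.51247258 -0.2657369   0.06580229] ((512.7067260742188, -266.0975341796875), (69.72124481201172, 12.428627967834473), 76.16549682617188)
```

```bash
cat >> h.py <<'E'
def plan(xyz,ang):
    s=bot.get_state(); r=R.from_quat(s['orientation']); Mx=r.as_matrix()
    a=np.degrees(np.arctan2(Mx[1,0],Mx[0,0])); dy=-((ang-a+180)%360-180)
    dl=r.inv().apply(np.array(xyz)-s['ee_pos'])*1000
    print('t',round(s['time'],2),'tcp',np.round(s['ee_pos']*1000,1),'ang',round(a,2),'tilt',np.round(Mx[:,2],3),'delta mm',np.round(dl,1),'yaw',round(dy,1),'F',np.round(s['ft_force'],1),'w',round(s['grip_width']*1000,1))
E
python3 - <<'E'
from h import *
print(bot.camera_model('wrist'))
plan([.45,-.20,.36],165); plan([.45,.19,.36],161)
E
```

```text
{'fx': 372.41252237348607, 'fy': 372.41252237348607, 'cx': 286.539541374046, 'cy': 203.2866072841967, 'k1': -0.0939287198908991, 'position': array([ 0.21635467, -0.48320571,  0.37327303]), 'orientation': array([ 0.7912571 , -0.59418254, -0.08764236,  0.11479605])}
t 0.1 tcp [ 145.9 -503.7  191.3] ang 16.15 tilt [-0.     0.002 -1.   ] delta mm [ 376.6 -207.5 -168.1] yaw -148.9 F [ 0.8  0.2 -0.1] w 85.1
t 0.1 tcp [ 145.9 -503.7  191.3] ang 16.15 tilt [-0.     0.002 -1.   ] delta mm [ 485.1 -582.1 -167.3] yaw -144.9 F [ 0.8  0.2 -0.1] w 85.1
```

```bash
python3 - <<'E'
from h import *
plan([.40,-.18,.30],100)
E
```

```text
t 0.1 tcp [ 145.9 -503.7  191.3] ang 16.15 tilt [-0.     0.002 -1.   ] delta mm [ 334.1 -240.5 -108.1] yaw -83.9 F [ 0.8  0.2 -0.1] w 85.1
```

Emit:
jog_arm(rows=[{"grip": 0.085,"delta_pos": [0.03,-0.02,-0.03],"yaw": -7},{"grip": 0.085,"delta_pos": [0.06,-0.04,-0.055],"yaw": -14},{"grip": 0.085,"delta_pos": [0.09,-0.065,-0.08],"yaw": -21},{"grip": 0.085,"delta_pos": [0.12,-0.087,-0.1],"yaw": -28},{"grip": 0.085,"delta_pos": [0.15,-0.108,-0.108],"yaw": -35},{"grip": 0.085,"delta_pos": [0.18,-0.13,-0.108],"yaw": -42},{"grip": 0.085,"delta_pos": [0.21,-0.151,-0.108],"yaw": -49},{"grip": 0.085,"delta_pos": [0.24,-0.173,-0.108],"yaw": -56},{"grip": 0.085,"delta_pos": [0.27,-0.195,-0.108],"yaw": -63},{"grip": 0.085,"delta_pos": [0.3,-0.216,-0.108],"yaw": -70},{"grip": 0.085,"delta_pos": [0.32,-0.23,-0.108],"yaw": -77},{"grip": 0.085,"delta_pos": [0.334,-0.24,-0.108],"yaw": -84}])

```text
time: 1.1
ee_pos: [0.4011, -0.1785, 0.3]
orientation: [0.638, 0.77, 0.0, -0.0]
ft_force: [-0.0, 0.2, 0.7]
grip_width: 0.0851
```

```bash
python3 - <<'E'
from h import *
plan([.49,.18,.28],161)
E
```

```text
t 1.1 tcp [ 401.1 -178.5  300. ] ang 100.66 tilt [-0.     0.001 -1.   ] delta mm [335.8 153.6  20.3] yaw -60.3 F [-0.   0.2  0.7] w 85.1
```

Emit:
jog_arm(rows=[{"grip": 0.085,"delta_pos": [0.034,0.015,0.002],"yaw": -6},{"grip": 0.085,"delta_pos": [0.068,0.031,0.004],"yaw": -13},{"grip": 0.085,"delta_pos": [0.102,0.047,0.006],"yaw": -20},{"grip": 0.085,"delta_pos": [0.136,0.062,0.008],"yaw": -27},{"grip": 0.085,"delta_pos": [0.17,0.078,0.01],"yaw": -34},{"grip": 0.085,"delta_pos": [0.204,0.094,0.012],"yaw": -41},{"grip": 0.085,"delta_pos": [0.238,0.109,0.014],"yaw": -48},{"grip": 0.085,"delta_pos": [0.272,0.125,0.016],"yaw": -55},{"grip": 0.085,"delta_pos": [0.306,0.14,0.018],"yaw": -60},{"grip": 0.085,"delta_pos": [0.325,0.149,0.02],"yaw": -60},{"grip": 0.085,"delta_pos": [0.336,0.154,0.02],"yaw": -60},{"grip": 0.085,"delta_pos": [0.336,0.154,0.02],"yaw": -60}])

```text
time: 2.1
ee_pos: [0.4923, 0.1789, 0.2791]
orientation: [0.171, 0.985, -0.0, -0.001]
ft_force: [-0.8, -0.5, -0.4]
grip_width: 0.0852
```

```bash
python3 - <<'E'
from h import *
im,d,m=grab('wrist','w1'); print(m['position'],(d>0).mean()); plan([.51,-.267,.2],166.3)
E
```

```text
[0.42470376 0.20401963 0.46120795] 0.9959141156462585
t 2.15 tcp [492.2 177.3 279.7] ang 160.23 tilt [-0.002 -0.001 -1.   ] delta mm [-167.1 -412.    80.2] yaw -6.1 F [-0.8 -0.7 -0.2] w 85.2
```

View pics/w1.png

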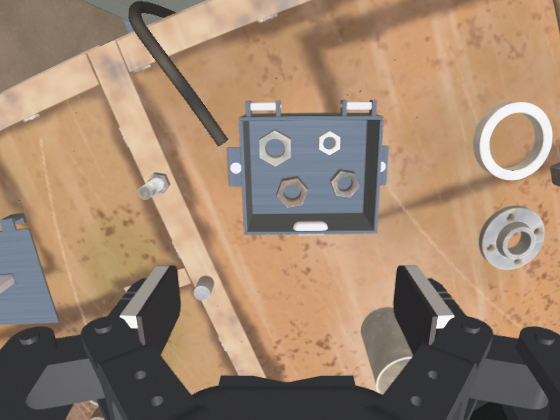

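```bash
python3 - <<'E'
from h import *
im,d,m=load('w1')
hsv=cv2.cvtColor(im,cv2.COLOR_BGR2HSV)
b=((hsv[...,2]>200)&(hsv[...,1]<50)).astype(np.uint8)
n,l,st,c=cv2.connectedComponentsWithStats(b)
for i in range(1,n):
    if st[i,4]>60 and 220<c[i,0]<400 and c[i,1]<250: print(st[i],c[i],onz(m,[c[i]],.060)*1000)
pr=[];
uv,P=cloud(m,d)
w=(uv[:,0]>235)&(uv[:,0]<392)&(uv[:,1]>90)&(uv[:,1]<240)&(P[:,2]>.066)&(P[:,2]<.076)
pts=P[w][:,:2]*1000
r=cv2.minAreaRect(pts.astype(np.float32)); print('rim',r, np.median(P[w,2]))
w2=(hsv[...,2]<70)&(np.arange(560)[None]<232)&(np.arange(420)[:,None]<145)
vv,uu=np.nonzero(w2&(d>0)); Q=bydepth(m,np.c_[uu,vv],d[vv,uu])
for v0 in range(0,145,12):
    k=(vv>=v0)&(vv<v0+12)&(uu>125)
    if k.sum(): print('hose',v0,Q[k].mean(0).round(3),Q[k,2].max().round(3))
# points above table in near region of the box
big=cv2.resize(im[85:245,215:400],None,fx=4,fy=3.75,interpolation=cv2.INTER_CUBIC);cv2.imwrite('pics/z2.png',big)
E
```

```text
[250 103  26   8 184] [262.38043478 106.1576087 ] [[427.67438984 175.66351879  60.        ]]
[347 102  25   8 195] [358.82051282 105.48717949] [[460.84076738 271.51514672  60.        ]]
[273 131  17  22  61] [284.01639344 138.96721311] [[467.7269507  185.41259696  60.        ]]
[319 131  21  24 253] [329.12648221 143.03557312] [[488.07943465 229.66660747  60.        ]]
[230 163  11  11  99] [235.32323232 167.84848485] [[479.33319841 124.54802479  60.        ]]
[294 223  34   8 249] [310.44176707 226.5502008 ] [[571.70265347 180.20654843  60.        ]]
rim ((508.4900817871094, 201.54786682128906), (150.1026611328125, 147.27774047851562), 70.98946380615234) 0.06993915996646838
hose 0 [ 0.255  0.07  -0.063] 0.002
hose 12 [ 0.264  0.069 -0.067] 0.015
hose 24 [0.3   0.075 0.015] 0.019
hose 36 [0.316 0.079 0.017] 0.019
hose 48 [0.334 0.087 0.017] 0.02
hose 60 [0.35  0.093 0.018] 0.02
hose 72 [0.366 0.098 0.019] 0.021
hose 84 [0.383 0.098 0.021] 0.024
hose 96 [0.394 0.099 0.021] 0.025
hose 108 [0.412 0.107 0.021] 0.024
hose 120 [0.43  0.113 0.021] 0.025
hose 132 [0.443 0.113 0.021] 0.024
hose 144 [0.45  0.108 0.024] 0.024
```

View pics/z2.png

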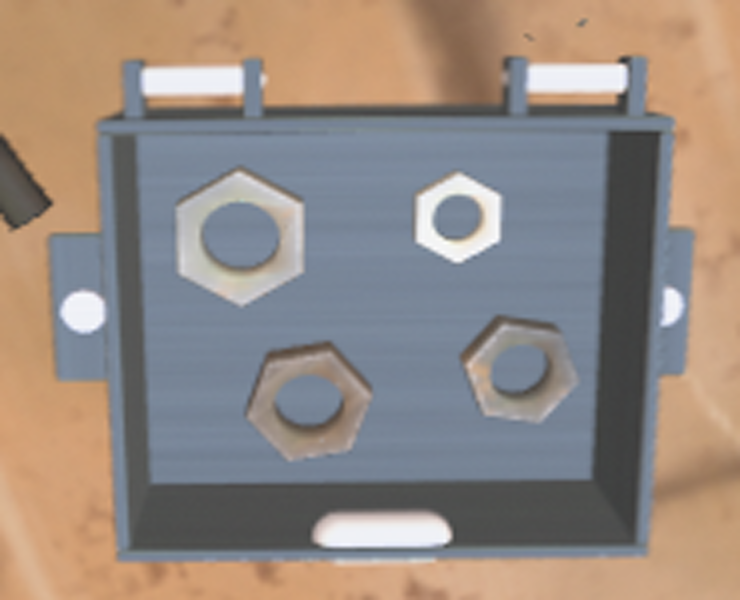

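```bash
python3 - <<'E'
from h import *
im,d,m=load('w1')
uv,P=cloud(m,d)
for u0,u1 in((115,185),(390,465)):
    w=(uv[:,0]>u0)&(uv[:,0]<u1)&(uv[:,1]>255)&(uv[:,1]<345)&(P[:,2]>.2)
    q=P[w]; print(q[:,2].min(),np.percentile(q[:,2],[1,5,20]), uv[w][q[:,2].argmin()])
print(bydepth(m,[[165,272],[408,272]],[d[272,165],d[272,408]]))
E
```

```text
0.33074723341597795 [0.33306269 0.33648167 0.34406358] [178 285]
0.33050932023819435 [0.33270856 0.33656874 0.34453619] [394 296]
[[0.46792617 0.14165716 0.34054859]
 [0.4979205  0.22474701 0.33990831]]
```

```bash
python3 - <<'E'
from h import *
im,d,m=load('w1')
t=np.array([.4922,.1775,.2795]); a=np.radians(160.23); X=np.array([np.cos(a),np.sin(a),0]);Y=np.array([np.sin(a),-np.cos(a),0])
K=np.array([[m['fx'],0,m['cx']],[0,m['fy'],m['cy']],[0,0,1]],float)
Rc=R.from_quat(m['orientation'])
for b in (0,13,30,40,60):
  p=np.array([t+sx*.011*X+sy*.0426*Y+[0,0,b/1000] for sy in(-1,1) for sx in (1,-1)])
  q=Rc.inv().apply(p-m['position']); uv,_=cv2.projectPoints(q,np.zeros(3),np.zeros(3),K,np.array([float(m['k1']),0,0,0.]))
  print(b,uv.reshape(-1,2).round(0).tolist(), q[:,2].round(3))
print(d[270:340:10,120:190:10].round(3))
E
```

```text
0 [[200.0, 217.0], [203.0, 256.0], [365.0, 218.0], [362.0, 257.0]] [0.192 0.198 0.192 0.198]
13 [[194.0, 226.0], [197.0, 267.0], [370.0, 226.0], [367.0, 268.0]] [0.179 0.185 0.179 0.185]
30 [[185.0, 239.0], [189.0, 284.0], [378.0, 240.0], [375.0, 284.0]] [0.163 0.169 0.163 0.169]
40 [[179.0, 248.0], [183.0, 295.0], [384.0, 249.0], [380.0, 295.0]] [0.153 0.16  0.153 0.16 ]
60 [[164.0, 270.0], [170.0, 322.0], [398.0, 271.0], [392.0, 322.0]] [0.134 0.14  0.134 0.14 ]
[[0.508 0.508 0.507 0.507 0.134 0.134 0.503]
 [0.514 0.512 0.135 0.127 0.127 0.132 0.505]
 [0.517 0.128 0.12  0.12  0.123 0.133 0.517]
 [0.121 0.122 0.115 0.115 0.123 0.134 0.147]
 [0.116 0.107 0.109 0.113 0.122 0.134 0.147]
 [0.101 0.107 0.107 0.114 0.122 0.134 0.531]
 [0.098 0.098 0.107 0.113 0.123 0.132 0.536]]
```

```bash
python3 - <<'E'
from h import *
im,d,m=grab('scene','s1')
t=bot.get_state()['ee_pos']
K=np.array([[m['fx'],0,m['cx']],[0,m['fy'],m['cy']],[0,0,1]],float)
Rc=R.from_quat(m['orientation'])
p=np.array([t,t+[0,0,.013],t+[0,0,.05]])
q=Rc.inv().apply(p-m['position']); uv,_=cv2.projectPoints(q,np.zeros(3),np.zeros(3),K,np.array([float(m['k1']),0,0,0.])); uv=uv.reshape(-1,2); print(t,uv,q[:,2])
for a in uv: cv2.circle(im,tuple(int(v) for v in a),2,(0,0,255),-1)
c=uv[0].astype(int); x0=max(c[0]-90,0);y0=max(c[1]-90,0)
cv2.imwrite('pics/z3.png',cv2.resize(im[y0:y0+150,x0:x0+200],None,fx=4,fy=4))
E
```

```text
[0.49221509 0.17639202 0.28015429] [[242.33854414 164.1622422 ]
 [242.12924793 158.88423985]
 [241.52083122 143.4712331 ]] [0.96839664 0.96183693 0.94316699]
```

View pics/z3.png

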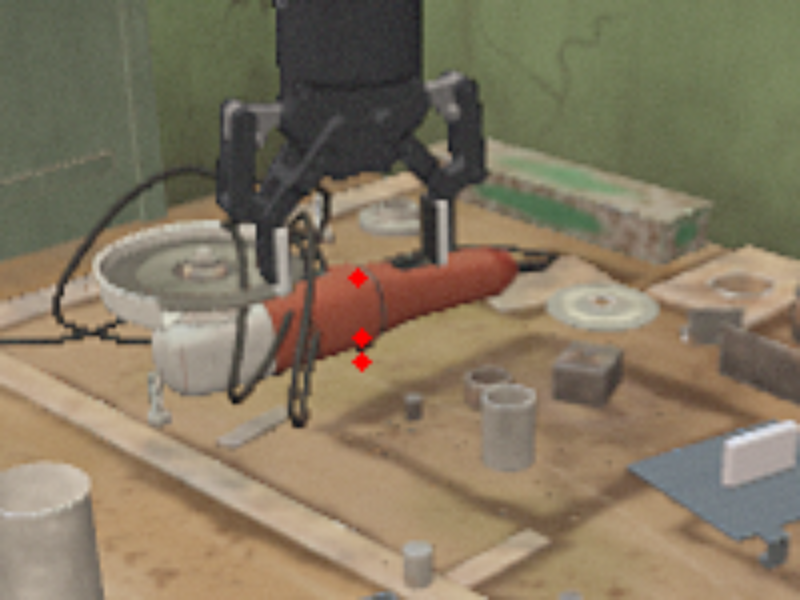

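```bash
python3 - <<'E'
from h import *
plan([.5126,-.2655,.16],166.3)
E
```

```text
t 2.2 tcp [492.2 176.4 280.2] ang 160.15 tilt [-0.001 -0.001 -1.   ] delta mm [-169.3 -408.5  120.6] yaw -6.2 F [-0.1  0.6 -0.2] w 84.8
```

Emit:
jog_arm(rows=[{"grip": 0.085,"delta_pos": [-0.015,-0.037,0.0],"yaw": -1},{"grip": 0.085,"delta_pos": [-0.03,-0.074,0.0],"yaw": -2},{"grip": 0.085,"delta_pos": [-0.045,-0.111,0.0],"yaw": -3},{"grip": 0.085,"delta_pos": [-0.06,-0.148,0.0],"yaw": -4},{"grip": 0.085,"delta_pos": [-0.075,-0.185,0.01],"yaw": -5},{"grip": 0.085,"delta_pos": [-0.09,-0.22,0.02],"yaw": -6},{"grip": 0.085,"delta_pos": [-0.105,-0.255,0.035],"yaw": -6},{"grip": 0.085,"delta_pos": [-0.12,-0.29,0.055],"yaw": -6},{"grip": 0.085,"delta_pos": [-0.135,-0.325,0.075],"yaw": -6},{"grip": 0.085,"delta_pos": [-0.15,-0.36,0.095],"yaw": -6},{"grip": 0.085,"delta_pos": [-0.162,-0.39,0.11],"yaw": -6},{"grip": 0.085,"delta_pos": [-0.169,-0.408,0.12],"yaw": -6}])

```text
time: 3.2
ee_pos: [0.5099, -0.2693, 0.1581]
orientation: [0.124, 0.992, -0.0, -0.001]
ft_force: [-0.7, 0.9, -1.3]
grip_width: 0.0849
```

```bash
python3 - <<'E'
from h import *
plan([.5126,-.2655,.16],166.3)
im,d,m=grab('wrist','w2'); 
hsv=cv2.cvtColor(im,cv2.COLOR_BGR2HSV)
b=((hsv[...,2]>190)&(hsv[...,1]<50)).astype(np.uint8)
cs,_=cv2.findContours(b,cv2.RETR_EXTERNAL,cv2.CHAIN_APPROX_NONE)
for c in cs:
    if cv2.contourArea(c)>300:
        p=onz(m,c.reshape(-1,2),.066)[:,:2]*1000; print(c.reshape(-1,2).mean(0),cv2.contourArea(c),cv2.minAreaRect(p.astype(np.float32)))
uv,P=cloud(m,d)
w=(P[:,2]>.062)&(P[:,2]<.07)&(abs(P[:,0]-.51)<.05)&(abs(P[:,1]+.27)<.06)
print(w.sum(),cv2.minAreaRect((P[w,:2]*1000).astype(np.float32)))
plan([.5126,-.2655,.16],166.3)
E
```

```text
t 3.2 tcp [ 509.9 -269.3  158.1] ang 165.79 tilt [-0.003 -0.001 -1.   ] delta mm [-1.7  4.3 -1.9] yaw -0.5 F [-0.7  0.9 -1.3] w 84.9
[290.51941748 193.0776699 ] 1281.0 ((511.63653564453125, -265.9787292480469), (71.20285034179688, 11.045347213745117), 75.83863830566406)
[ 67.89756944 188.52083333] 3355.0 ((472.1571350097656, -435.7348327636719), (17.27284812927246, 210.7766571044922), 87.91902923583984)
1407 ((512.154296875, -264.48602294921875), (70.11246490478516, 11.836653709411621), 75.71775817871094)
t 3.25 tcp [ 509.1 -271.2  156. ] ang 165.66 tilt [-0.005 -0.001 -1.   ] delta mm [-2.   6.4 -4.1] yaw -0.6 F [-0.2 -1.1 -2.3] w 84.8
```

View pics/w2.png

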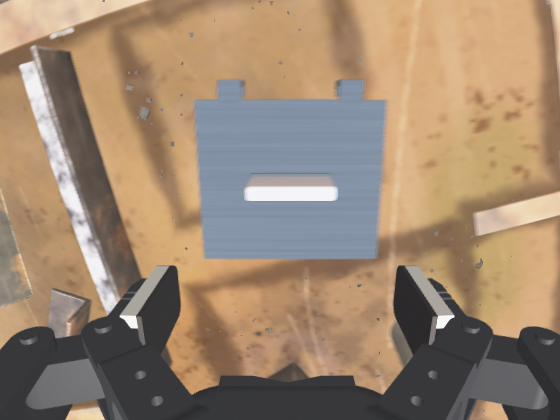

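Emit:
jog_arm(rows=[{"grip": 0.085,"delta_pos": [0,0.001,0.03],"yaw": 0},{"grip": 0.085,"delta_pos": [0,0.001,0.06],"yaw": 0},{"grip": 0.085,"delta_pos": [0,0.001,0.09],"yaw": 0},{"grip": 0.085,"delta_pos": [0,0.001,0.11],"yaw": 0},{"grip": 0.085,"delta_pos": [0,0.001,0.11],"yaw": 0},{"grip": 0.085,"delta_pos": [0,0.001,0.11],"yaw": 0}])

```text
time: 3.75
ee_pos: [0.511, -0.2634, 0.0497]
orientation: [0.122, 0.993, 0.001, -0.001]
ft_force: [1.0, -0.0, -0.1]
grip_width: 0.0848
```

```bash
cat >> h.py <<'E'
def mark(tag,pts,win,f=4,out='z'):
    im,d,m=load(tag); im=im.copy()
    K=np.array([[m['fx'],0,m['cx']],[0,m['fy'],m['cy']],[0,0,1]],float)
    q=R.from_quat(m['orientation']).inv().apply(np.array(pts)-m['position']); uv,_=cv2.projectPoints(q,np.zeros(3),np.zeros(3),K,np.array([float(m['k1']),0,0,0.]))
    uv=uv.reshape(-1,2); x0,x1,y0,y1=win
    big=cv2.resize(im[y0:y1,x0:x1],None,fx=f,fy=f,interpolation=cv2.INTER_CUBIC)
    for a in uv: cv2.circle(big,(int((a[0]-x0+.5)*f),int((a[1]-y0+.5)*f)),2,(0,0,255),-1)
    cv2.imwrite(f'pics/{out}.png',big); print(uv.round(1).tolist())
E
python3 - <<'E'
from h import *
plan([.512,-.2655,.05],165.8)
grab('scene','s2'); t=bot.get_state()['ee_pos']
mark('s2',[t,t+[0,0,.05],[.512,-.2655,.066]],(260,440,90,230),4,'z4')
E
```

```text
t 3.75 tcp [ 511.  -263.4   49.7] ang 166.03 tilt [-0.003  0.001 -1.   ] delta mm [-1.5 -1.8 -0.3] yaw 0.2 F [ 1.  -0.  -0.1] w 84.8
[[341.2, 185.8], [342.4, 171.7], [342.0, 181.7]]
```

View pics/z4.png

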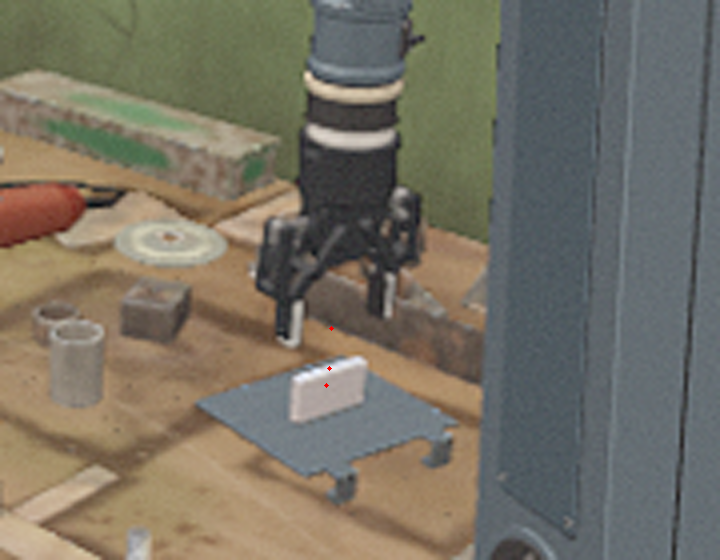

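Emit:
jog_arm(rows=[{"grip": 0.085,"delta_pos": [-0.001,-0.001,0.025],"yaw": 0},{"grip": 0.085,"delta_pos": [-0.001,-0.001,0.045],"yaw": 0},{"grip": 0.085,"delta_pos": [-0.001,-0.001,0.055],"yaw": 0},{"grip": 0.085,"delta_pos": [-0.001,-0.001,0.058],"yaw": 0},{"grip": 0.085,"delta_pos": [-0.001,-0.001,0.058],"yaw": 0}])

```text
time: 4.22
ee_pos: [0.514, -0.2647, -0.0068]
orientation: [0.121, 0.993, -0.0, 0.0]
ft_force: [0.1, 0.4, -0.2]
grip_width: 0.0852
```

```bash
python3 - <<'E'
from h import *
plan([.512,-.2655,-.01],165.8)
grab('scene','s3');grab('wrist','w3'); t=bot.get_state()['ee_pos']
mark('s3',[t+[0,0,.05]],(280,420,90,230),4,'z5')
plan([.512,-.2655,-.01],165.8)
E
```

```text
t 4.22 tcp [ 514.  -264.7   -6.8] ang 166.13 tilt [ 0. -0. -1.] delta mm [ 1.7 -1.3  3.2] yaw 0.3 F [ 0.1  0.4 -0.2] w 85.2
[[340.6, 187.4]]
t 4.32 tcp [ 515.  -265.3   -5.6] ang 166.14 tilt [ 0.002 -0.002 -1.   ] delta mm [ 2.9 -1.   4.4] yaw 0.3 F [ 0.5 -0.  -0.1] w 84.9
```

View pics/z5.png

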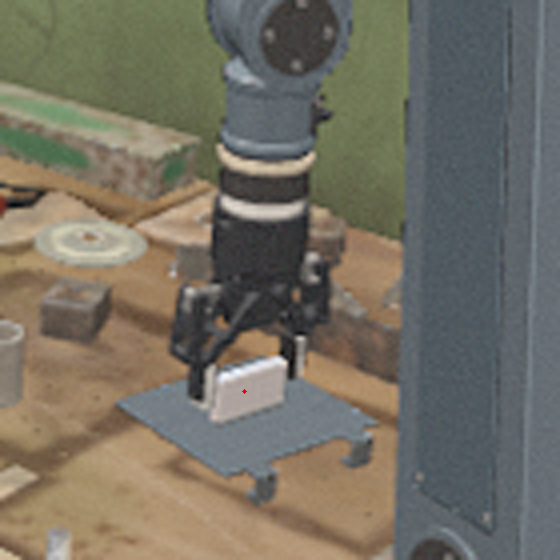

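View pics/w3.png

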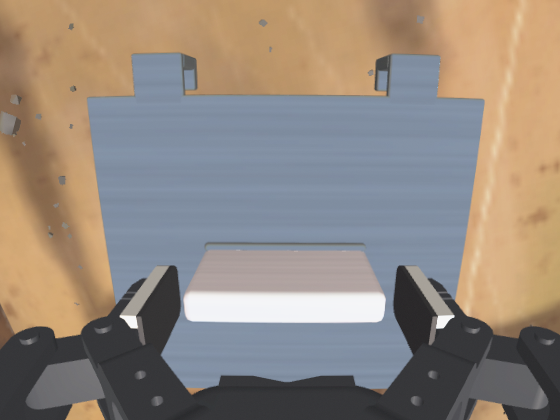

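Emit:
jog_arm(rows=[{"grip": 0.066,"delta_pos": [0.001,0,0.003],"yaw": 0},{"grip": 0.066,"delta_pos": [0.001,0,0.003],"yaw": 0},{"grip": 0.066,"delta_pos": [0.001,0,0.003],"yaw": 0},{"grip": 0.066,"delta_pos": [0.001,0,0.003],"yaw": 0},{"grip": 0.066,"delta_pos": [0.001,0,0.003],"yaw": 0}])

```text
time: 4.73
ee_pos: [0.5143, -0.2653, -0.0086]
orientation: [0.121, 0.993, -0.001, 0.002]
ft_force: [-0.1, -0.1, 4.9]
grip_width: 0.0686
```

```bash
python3 - <<'E'
from h import *
plan([.512,-.2655,-.01],165.8)
E
```

```text
t 4.73 tcp [ 514.3 -265.3   -8.6] ang 166.14 tilt [ 0.003 -0.002 -1.   ] delta mm [ 2.1 -0.8  1.4] yaw 0.3 F [-0.1 -0.1  4.9] w 68.6
```

Emit:
jog_arm(rows=[{"grip": 0.066,"delta_pos": [0,0,-0.01],"yaw": 0},{"grip": 0.066,"delta_pos": [0,0,-0.03],"yaw": 0},{"grip": 0.066,"delta_pos": [0,0,-0.055],"yaw": 0},{"grip": 0.066,"delta_pos": [0,0,-0.085],"yaw": 0},{"grip": 0.066,"delta_pos": [0,0,-0.115],"yaw": 0},{"grip": 0.066,"delta_pos": [0,0,-0.14],"yaw": 0},{"grip": 0.066,"delta_pos": [0,0,-0.155],"yaw": 0},{"grip": 0.066,"delta_pos": [0,0,-0.16],"yaw": 0},{"grip": 0.066,"delta_pos": [0,0,-0.16],"yaw": 0}])

```text
time: 5.48
ee_pos: [0.5132, -0.2643, 0.1504]
orientation: [0.121, 0.993, -0.0, 0.001]
ft_force: [0.3, -0.5, -4.2]
grip_width: 0.0689
```

```bash
python3 - <<'E'
from h import *
plan([.39,.242,.15],160.95)
grab('scene','s4')
im,d,m=load('s4'); cv2.imwrite('pics/z6.png',cv2.resize(im[60:230,250:450],None,fx=3.5,fy=3.5))
E
```

```text
t 5.48 tcp [ 513.2 -264.3  150.4] ang 166.15 tilt [ 0.001 -0.001 -1.   ] delta mm [240.9 462.   -0. ] yaw 5.2 F [ 0.3 -0.5 -4.2] w 68.9
```

View pics/z6.png

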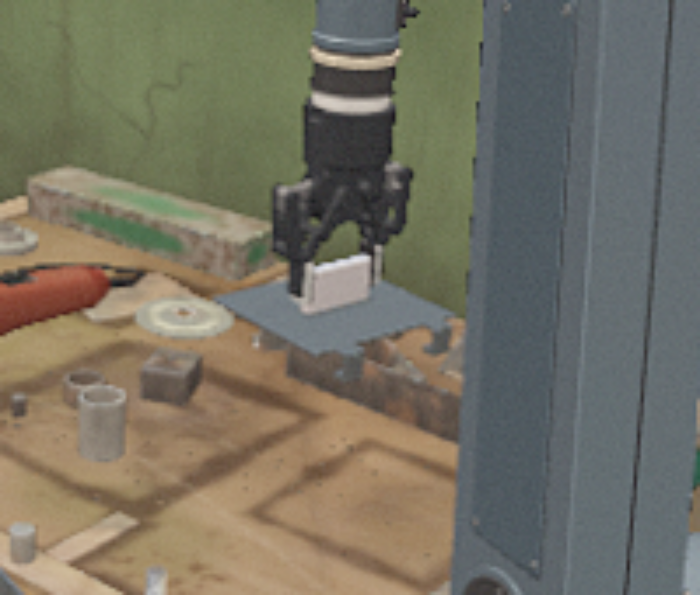

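Emit:
jog_arm(rows=[{"grip": 0.066,"delta_pos": [0.008,0.015,0],"yaw": 0},{"grip": 0.066,"delta_pos": [0.022,0.043,0],"yaw": 0},{"grip": 0.066,"delta_pos": [0.04,0.077,0],"yaw": 1},{"grip": 0.066,"delta_pos": [0.058,0.111,0],"yaw": 1},{"grip": 0.066,"delta_pos": [0.076,0.145,0],"yaw": 2},{"grip": 0.066,"delta_pos": [0.094,0.18,0],"yaw": 2},{"grip": 0.066,"delta_pos": [0.112,0.215,0],"yaw": 3},{"grip": 0.066,"delta_pos": [0.13,0.25,0],"yaw": 3},{"grip": 0.066,"delta_pos": [0.148,0.284,0],"yaw": 4},{"grip": 0.066,"delta_pos": [0.166,0.318,0],"yaw": 4},{"grip": 0.066,"delta_pos": [0.18,0.345,0],"yaw": 5},{"grip": 0.066,"delta_pos": [0.186,0.357,0],"yaw": 5}])

```text
time: 6.53
ee_pos: [0.4142, 0.1303, 0.1466]
orientation: [0.162, 0.987, 0.0, -0.003]
ft_force: [0.7, -0.0, -4.1]
grip_width: 0.0688
```

```bash
python3 - <<'E'
from h import *
plan([.39,.242,.15],160.95)
E
```

```text
t 6.53 tcp [414.2 130.3 146.6] ang 161.34 tilt [-0.006  0.002 -1.   ] delta mm [58.7 98.  -3.1] yaw 0.4 F [ 0.7 -0.  -4.1] w 68.8
```

Emit:
jog_arm(rows=[{"grip": 0.066,"delta_pos": [0.015,0.027,0],"yaw": 0},{"grip": 0.066,"delta_pos": [0.033,0.058,0],"yaw": 0},{"grip": 0.066,"delta_pos": [0.048,0.084,0],"yaw": 0},{"grip": 0.066,"delta_pos": [0.055,0.098,0],"yaw": 0},{"grip": 0.066,"delta_pos": [0.057,0.1,0],"yaw": 0},{"grip": 0.066,"delta_pos": [0.057,0.1,0],"yaw": 0},{"grip": 0.066,"delta_pos": [0.057,0.1,0],"yaw": 0}])

```text
time: 7.12
ee_pos: [0.395, 0.2391, 0.1476]
orientation: [0.164, 0.987, -0.001, -0.001]
ft_force: [-0.0, -0.5, -3.8]
grip_width: 0.0687
```

```bash
python3 - <<'E'
from h import *
plan([.39,.242,.15],160.95)
for n in('scene','top','wrist'): grab(n,n[0]+'5')
plan([.39,.242,.15],160.95)
a=load('s5')[0][140:330,140:330]; b=load('t5')[0][170:330,110:290]
cv2.imwrite('pics/z7.png',np.hstack([cv2.resize(a,(400,400)),cv2.resize(b,(400,400))]))
E
```

```text
t 7.12 tcp [395.  239.1 147.6] ang 161.16 tilt [-0.003 -0.002 -1.   ] delta mm [ 5.7  1.1 -2.4] yaw 0.2 F [-0.  -0.5 -3.8] w 68.7
t 7.27 tcp [396.1 238.9 148.8] ang 161.05 tilt [-0.001 -0.001 -1.   ] delta mm [ 6.8  1.  -1.2] yaw 0.1 F [ 0.6 -0.2 -4.1] w 68.8
```

View pics/z7.png

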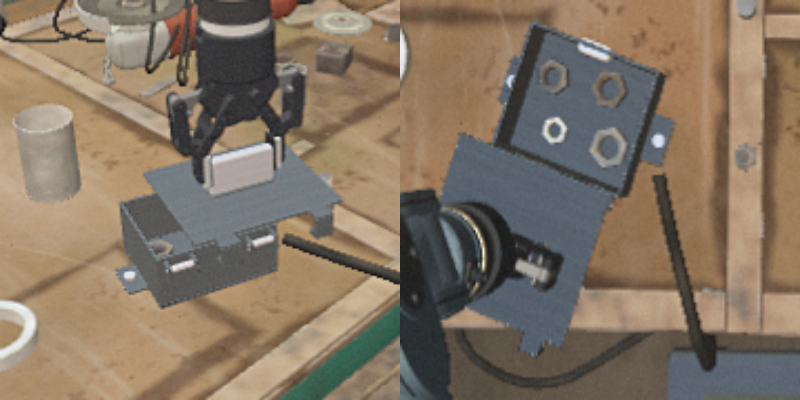

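View pics/w5.png

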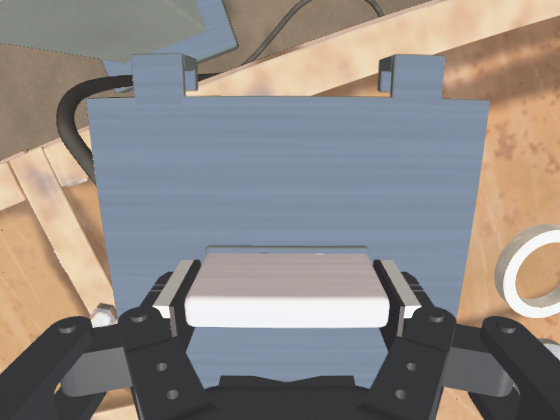

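```bash
cat >> h.py <<'E'
O=np.array([.5152,.1983,.070]); ya=np.radians(-19.05)
BX=np.array([np.cos(ya),np.sin(ya),0]);BY=np.array([-np.sin(ya),np.cos(ya),0])
def tobox(p):
    p=np.asarray(p)-O; return np.c_[p@BX,p@BY,p[:,2]]*1000
def covpose(tag):
    im,d,m=load(tag); hsv=cv2.cvtColor(im,cv2.COLOR_BGR2HSV)
    k=((hsv[...,0]>98)&(hsv[...,0]<125)&(hsv[...,1]>50)&(hsv[...,2]>60)).astype(np.uint8)
    k[260:]=0
    k=cv2.morphologyEx(k,cv2.MORPH_OPEN,np.ones((5,5),np.uint8))
    n,l,st,c=cv2.connectedComponentsWithStats(k); i=l[150:230,200:380]; i=np.bincount(i[i>0]).argmax(); k=(l==i)
    core=cv2.erode(k.astype(np.uint8),np.ones((9,9)))>0
    core&=(d>0); core[:130]=0
    vv,uu=np.nonzero(core); P=bydepth(m,np.c_[uu,vv],d[vv,uu])
    c0=P.mean(0); nv=np.linalg.svd(P-c0,full_matrices=False)[2][2]; nv*=np.sign(nv[2])
    r=(P-c0)@nv; g=abs(r)<.003; c0=P[g].mean(0); nv=np.linalg.svd(P[g]-c0,full_matrices=False)[2][2]; nv*=np.sign(nv[2])
    # near plate edge: first steel row at mid columns
    us=np.arange(215,365,5); vs=[np.nonzero(k[:,u])[0].min() for u in us]
    v=rays(m,np.c_[us,vs]); o=np.array(m['position']); E=o+v*(((c0-o)@nv)/(v@nv))[:,None]
    ey=np.polyfit((E@BY),(E@BX),1)
    Eb=tobox(E); t=bot.get_state()
    nb=np.array([nv@BX,nv@BY,nv[2]])
    print('edge rows',vs[0],vs[-1],'tilt',round(np.arctan2(-nb[0],nb[2]),4),'roll',round(nb[1],4),'rms',((P[g]-c0)@nv).std().round(5),'edge mid box mm',np.median(Eb,0).round(1),'edge yaw',round(np.degrees(np.arctan(ey[0])),2))
    return nv,c0,E
E
python3 - <<'E'
from h import *
nv,c0,E=covpose('w5')
print('tcp box',tobox([bot.get_state()['ee_pos']]))
E
```

```text
edge rows 114 115 tilt -0.0055 roll 0.0003 rms 0.00061 edge mid box mm [-191.7    0.4  113.7] edge yaw 0.86
tcp box [[-125.83873846   -0.50452594   78.81482306]]
```

```bash
python3 - <<'E'
s=open('h.py').read()
a=s.index("    us=np.arange(215"); b=s.index("    v=rays(m,np.c_[us,vs])")
s=s[:a]+"""    us=np.arange(215,365,5); vs=[]
    for u in us:
        col=np.arange(40,200); pp=bydepth(m,np.c_[np.full(len(col),u),col],d[col,u]); ok=(abs((pp-c0)@nv)<.005)
        vs.append(col[ok].min()-.5)
"""+s[b:]
open('h.py','w').write(s)
E
python3 - <<'E'
from h import *
nv,c0,E=covpose('w5')
im,d,m=load('w5'); print(cv2.cvtColor(im,cv2.COLOR_BGR2HSV)[94:118:3,290].tolist(), d[90:118:3,290])
E
```

```text
edge rows 95.5 95.5 tilt -0.0055 roll 0.0003 rms 0.00061 edge mid box mm [-197.7    0.4  113.8] edge yaw -0.15
[[17, 61, 230], [103, 33, 149], [108, 53, 163], [107, 51, 165], [108, 53, 164], [109, 53, 163], [108, 54, 165], [107, 53, 160]] [0.30907205 0.310618   0.14238499 0.14201884 0.14121498 0.14260733
 0.14299108 0.14230779 0.1426903  0.14342089]
```

```bash
python3 - <<'E'
from h import *
im,d,m=load('w1'); uv,P=cloud(m,d); B=tobox(P)
for x0 in range(-88,-56,3):
    for y0 in (-64,-36,36,64):
        w=(abs(B[:,0]-x0)<1.5)&(abs(B[:,1]-y0)<5); print(x0,y0,w.sum(),(np.percentile(B[w,2],90).round(1) if w.sum() else None),end=' | ')
    print()
E
```

```text
-88 -64 24 -68.5 | -88 -36 18 -68.4 | -88 36 26 -68.8 | -88 64 25 -68.2 | 
-85 -64 16 -68.8 | -85 -36 27 -68.0 | -85 36 27 -68.8 | -85 64 17 -68.9 | 
-82 -64 29 -5.0 | -82 -36 32 -4.0 | -82 36 23 -4.4 | -82 64 32 -4.0 | 
-79 -64 36 -3.4 | -79 -36 30 -3.3 | -79 36 46 -3.2 | -79 64 43 -3.2 | 
-76 -64 26 -2.7 | -76 -36 26 -3.4 | -76 36 41 -4.1 | -76 64 29 -3.1 | 
-73 -64 20 -3.1 | -73 -36 28 -3.3 | -73 36 50 -3.5 | -73 64 30 -3.1 | 
-70 -64 25 -3.6 | -70 -36 20 -3.0 | -70 36 37 -3.5 | -70 64 20 -3.2 | 
-67 -64 50 -1.2 | -67 -36 39 0.2 | -67 36 53 -0.7 | -67 64 48 -3.3 | 
-64 -64 30 1.2 | -64 -36 33 1.2 | -64 36 30 0.9 | -64 64 50 1.2 | 
-61 -64 6 0.2 | -61 -36 1 -0.6 | -61 36 0 None | -61 64 10 1.3 | 
-58 -64 9 -64.9 | -58 -36 8 -64.2 | -58 36 9 -64.8 | -58 64 3 -64.3 |
```

```bash
python3 - <<'E'
from h import *
im,d,m=load('top0'); uv,P=cloud(m,d); B=tobox(P)
for y0 in(-50,50):
    print(y0,[(x0,round(float(np.median(P[(abs(B[:,0]-x0)<4)&(abs(B[:,1]-y0)<15),2]))*1000,1)) for x0 in range(-240,-90,10)])
plan(O-.139*BX+[0,0,-.000],160.95)
E
```

```text
-50 [(-240, nan), (-230, nan), (-220, -0.1), (-210, 4.9), (-200, 5.2), (-190, 6.5), (-180, 5.6), (-170, 1.1), (-160, -0.7), (-150, -0.2), (-140, 0.0), (-130, -1.6), (-120, -0.3), (-110, -1.6), (-100, 0.5)]
50 [(-240, 5.4), (-230, 5.7), (-220, 5.8), (-210, 5.2), (-200, 0.4), (-190, -0.7), (-180, -0.1), (-170, -0.8), (-160, 0.1), (-150, -1.1), (-140, -0.4), (-130, -0.6), (-120, -1.2), (-110, 0.6), (-100, -0.8)]
t 7.27 tcp [396.1 238.9 148.8] ang 161.05 tilt [-0.001 -0.001 -1.   ] delta mm [13.1  0.6 78.8] yaw 0.1 F [ 0.6 -0.2 -4.1] w 68.8
  return _methods._mean(a, axis=axis, dtype=dtype,
  ret = ret.dtype.type(ret / rcount)
```

Emit:
jog_arm(rows=[{"grip": 0.066,"delta_pos": [0.006,0,0.015],"yaw": 0},{"grip": 0.066,"delta_pos": [0.013,0,0.04],"yaw": 0},{"grip": 0.066,"delta_pos": [0.013,0,0.065],"yaw": 0},{"grip": 0.066,"delta_pos": [0.013,0,0.077],"yaw": 0},{"grip": 0.066,"delta_pos": [0.013,0,0.08],"yaw": 0},{"grip": 0.066,"delta_pos": [0.013,0,0.08],"yaw": 0},{"grip": 0.066,"delta_pos": [0.013,0,0.08],"yaw": 0}])

```text
time: 7.85
ee_pos: [0.3848, 0.2442, 0.0706]
orientation: [0.164, 0.986, 0.0, 0.001]
ft_force: [0.4, -0.2, -4.3]
grip_width: 0.0687
```

```bash
python3 - <<'E'
from h import *
print('tcp box',tobox([bot.get_state()['ee_pos']]))
plan(O-.139*BX+[0,0,-.010],160.95)
grab('scene','s6');grab('wrist','w6');covpose('w6')
cv2.imwrite('pics/z8.png',cv2.resize(load('s6')[0][150:330,150:350],None,fx=3.5,fy=3.3,interpolation=cv2.INTER_CUBIC))
E
```

```text
tcp box [[-138.22743658    0.87084082    0.55073455]]
t 7.85 tcp [384.8 244.2  70.6] ang 161.1 tilt [ 0.002  0.001 -1.   ] delta mm [ 0.8 -0.9 10.5] yaw 0.1 F [ 0.4 -0.2 -4.3] w 68.7
edge rows 95.5 95.5 tilt -0.0037 roll -0.0031 rms 0.0006 edge mid box mm [-209.6    2.2   36.3] edge yaw -0.19
```

View pics/z8.png

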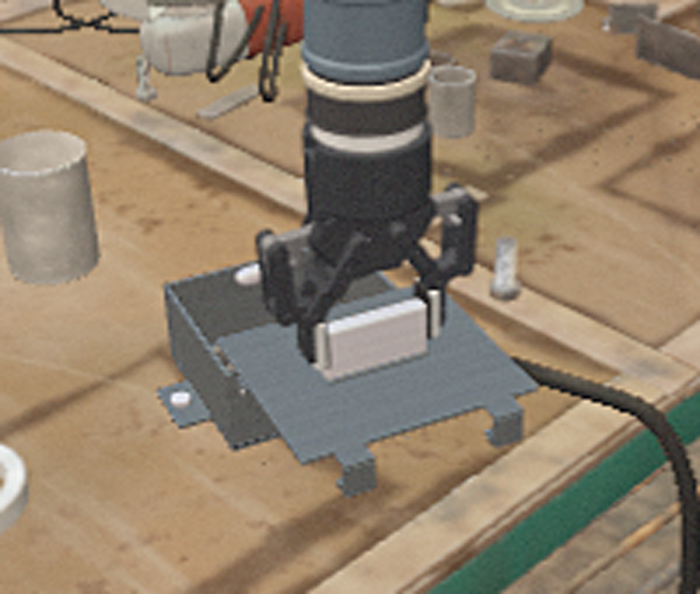

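Emit:
jog_arm(rows=[{"grip": 0.066,"delta_pos": [0.0,0,0.007],"yaw": 0},{"grip": 0.066,"delta_pos": [0.001,0,0.012],"yaw": 0},{"grip": 0.066,"delta_pos": [0.003,0,0.016],"yaw": 0},{"grip": 0.066,"delta_pos": [0.005,0,0.02],"yaw": 0},{"grip": 0.066,"delta_pos": [0.007,0,0.024],"yaw": 0},{"grip": 0.066,"delta_pos": [0.0085,0,0.027],"yaw": 0},{"grip": 0.066,"delta_pos": [0.0085,0,0.027],"yaw": 0}])

```text
time: 8.53
ee_pos: [0.3758, 0.2481, 0.0442]
orientation: [0.163, 0.987, 0.001, 0.001]
ft_force: [-3.7, 0.8, 6.2]
grip_width: 0.069
```

```bash
python3 - <<'E'
from h import *
print('tcp box',tobox([bot.get_state()['ee_pos']]),bot.get_state()['ft_force'].round(1),bot.get_state()['moment'].round(2))
grab('wrist','w7');covpose('w7')
E
```

```text
tcp box [[-148.00318526    1.57875808  -25.77436956]] [-3.7  0.8  6.2] [-0.14  0.32 -0.05]
edge rows 111.5 112.5 tilt 0.1739 roll -0.0006 rms 0.00062 edge mid box mm [-213.1    2.4   -2.3] edge yaw 0.22
```

View pics/w7.png

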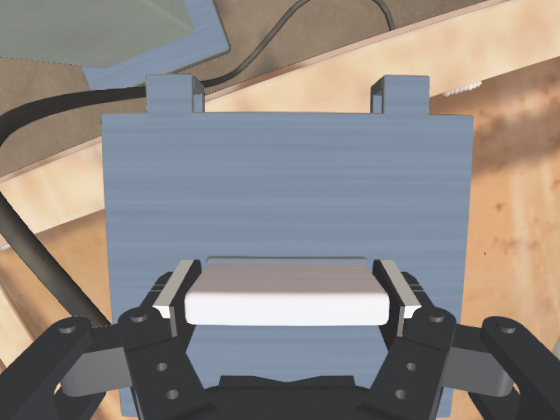

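Emit:
jog_arm(rows=[{"grip": 0.066,"delta_pos": [0.0015,0,0.004],"yaw": 0},{"grip": 0.066,"delta_pos": [0.003,0,0.008],"yaw": 0},{"grip": 0.066,"delta_pos": [0.004,0,0.012],"yaw": 0},{"grip": 0.066,"delta_pos": [0.005,0,0.016],"yaw": 0},{"grip": 0.066,"delta_pos": [0.0055,0,0.019],"yaw": 0},{"grip": 0.066,"delta_pos": [0.0055,0,0.019],"yaw": 0},{"grip": 0.066,"delta_pos": [0.0055,0,0.019],"yaw": 0}])

```text
time: 9.17
ee_pos: [0.3711, 0.2501, 0.026]
orientation: [0.163, 0.987, 0.001, 0.001]
ft_force: [-4.5, 1.3, 8.1]
grip_width: 0.0687
```

```bash
python3 - <<'E'
from h import *
print('tcp box',tobox([bot.get_state()['ee_pos']]),bot.get_state()['ft_force'].round(1),bot.get_state()['moment'].round(2))
grab('wrist','w8');covpose('w8');grab('scene','s8')
cv2.imwrite('pics/z9.png',cv2.resize(load('s8')[0][150:330,150:350],None,fx=3.5,fy=3.3,interpolation=cv2.INTER_CUBIC))
E
```

```text
tcp box [[-153.10762875    1.94345288  -44.02083009]] [-4.5  1.3  8.1] [-0.18  0.46 -0.09]
edge rows 134.5 134.5 tilt 0.3964 roll -0.0011 rms 0.00063 edge mid box mm [-207.3    2.9  -33.4] edge yaw -0.26
```

View pics/z9.png

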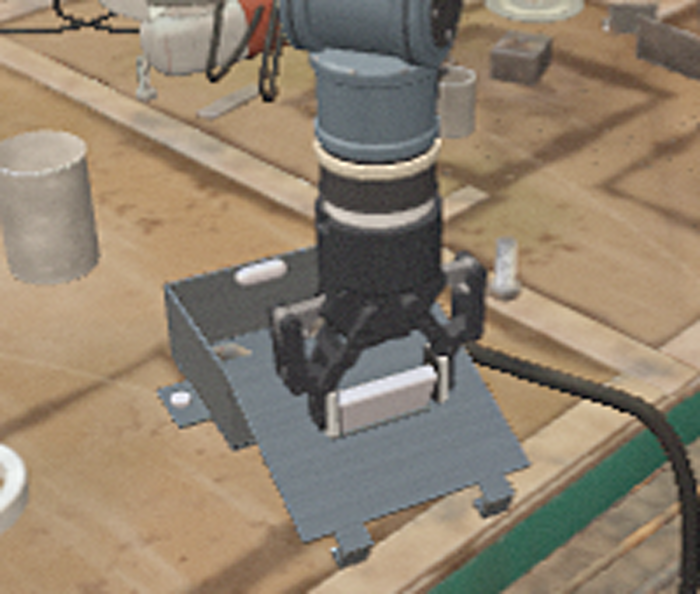

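```bash
cat >> h.py <<'E'
def ymid(tag,rowsoff=(20,40,60)):
    im,d,m=load(tag); nv,c0,E=covpose(tag); 
    _,_,_=0,0,0
    o=np.array(m['position']); out=[]
    K=np.array([[m['fx'],0,m['cx']],[0,m['fy'],m['cy']],[0,0,1]],float)
    for v0 in range(145,235,10):
        col=np.arange(60,500); pp=bydepth(m,np.c_[col,np.full(len(col),v0)],d[v0,col]); ok=(abs((pp-c0)@nv)<.004)&(d[v0,col]>0)
        a,b=col[ok].min()-.5,col[ok].max()+.5
        v=rays(m,[[a,v0],[b,v0]]); e=tobox(o+v*(((c0-o)@nv)/(v@nv))[:,None]); out.append([*e[:,1],e[:,1].mean(),e[1,1]-e[0,1]])
    print(np.round(out,1))
E
python3 - <<'E'
from h import *
ymid('w8'); print(tobox([[.42767,.17566,.06],[.46084,.27152,.06]]))
E
```

```text
edge rows 134.5 134.5 tilt 0.3964 roll -0.0011 rms 0.00063 edge mid box mm [-207.3    2.9  -33.4] edge yaw -0.26
[[-76.8  82.4   2.8 159.2]
 [-77.   82.1   2.6 159.1]
 [-76.7  82.3   2.8 159. ]
 [-76.9  82.1   2.6 159. ]
 [-77.1  81.8   2.4 158.9]
 [-76.8  82.1   2.6 158.9]
 [-77.1  81.9   2.4 158.9]
 [-76.8  82.1   2.7 158.9]
 [-77.1  81.9   2.4 159. ]]
[[-75.34680017 -49.96929262 -10.        ]
 [-75.2814324   51.46730939 -10.        ]]
```

Emit:
jog_arm(rows=[{"grip": 0.066,"delta_pos": [0,0,-0.012],"yaw": 0},{"grip": 0.066,"delta_pos": [0,0,-0.03],"yaw": 0},{"grip": 0.066,"delta_pos": [-0.005,-0.001,-0.033],"yaw": 0},{"grip": 0.066,"delta_pos": [-0.02,-0.002,-0.033],"yaw": 0},{"grip": 0.066,"delta_pos": [-0.045,-0.002,-0.033],"yaw": 0},{"grip": 0.066,"delta_pos": [-0.07,-0.002,-0.033],"yaw": 0},{"grip": 0.066,"delta_pos": [-0.092,-0.002,-0.033],"yaw": 0},{"grip": 0.066,"delta_pos": [-0.104,-0.002,-0.033],"yaw": 0},{"grip": 0.066,"delta_pos": [-0.108,-0.002,-0.033],"yaw": 0},{"grip": 0.066,"delta_pos": [-0.108,-0.002,-0.033],"yaw": 0},{"grip": 0.066,"delta_pos": [-0.108,-0.002,-0.033],"yaw": 0}])

```text
time: 10.18
ee_pos: [0.471, 0.2118, 0.0555]
orientation: [0.164, 0.986, -0.0, -0.001]
ft_force: [-1.0, -0.7, -3.8]
grip_width: 0.0692
```

```bash
cat >> h.py <<'E'
def hook(tag):
    nv,c0,E=covpose(tag); e=np.median(tobox(E),0); nb=np.array([nv@BX,nv[2]]); th=np.arctan2(-nb[0],nb[1]); c,s=np.cos(th),np.sin(th)
    f=lambda x,z:(e[0]+x*c-z*s, e[2]+x*s+z*c)
    h=np.array(f(-3.5,-14)); r=np.array([-75.3,-10])-h
    print('hook',h.round(1),'to pin dx,dz',r.round(1),'cover frame',np.round([r@[c,s],r@[-s,c]],1),'bead',np.round(f(141.5,-23),1),'handle',np.round(f(71.5,20),1))
E
python3 - <<'E'
from h import *
s=bot.get_state();print('tcp box',tobox([s['ee_pos']]),s['ft_force'].round(1),s['moment'].round(2),s['time'])
grab('wrist','w9');hook('w9');ymid('w9');grab('scene','s9')
cv2.imwrite('pics/z10.png',cv2.resize(load('s9')[0][150:330,150:350],None,fx=3.5,fy=3.3,interpolation=cv2.INTER_CUBIC))
E
```

```text
tcp box [[-46.20693218  -1.62727451 -14.47582973]] [-1.  -0.7 -3.8] [ 0.01 -0.    0.01] 10.1833
edge rows 132.5 133.5 tilt 0.3742 roll 0.0022 rms 0.00063 edge mid box mm [-101.3   -0.6   -2.8] edge yaw 0.34
hook [-99.5 -17.1] to pin dx,dz [24.2  7.1] cover frame [25.1 -2.2] bead [38.8 27.5] handle [-42.1  42. ]
edge rows 132.5 133.5 tilt 0.3742 roll 0.0022 rms 0.00063 edge mid box mm [-101.3   -0.6   -2.8] edge yaw 0.34
[[-80.3  78.9  -0.7 159.2]
 [-80.5  78.7  -0.9 159.2]
 [-80.3  78.4  -0.9 158.7]
 [-80.5  78.7  -0.9 159.2]
 [-80.3  78.5  -0.9 158.7]
 [-80.5  78.8  -0.9 159.3]
 [-80.3  78.6  -0.9 158.9]
 [-80.6  78.4  -1.1 159. ]
 [-80.4  78.8  -0.8 159.1]]
```

View pics/z10.png

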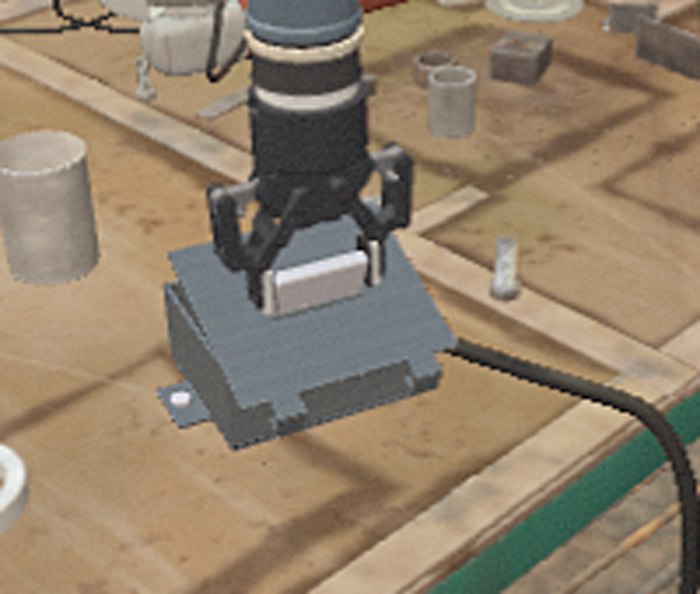

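View pics/w9.png

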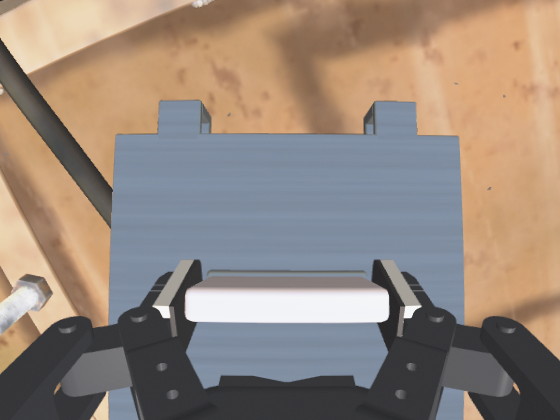

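Emit:
jog_arm(rows=[{"grip": 0.066,"delta_pos": [-0.004,0.0008,-0.0005],"yaw": 0},{"grip": 0.066,"delta_pos": [-0.008,0.0016,-0.001],"yaw": 0},{"grip": 0.066,"delta_pos": [-0.0103,0.0016,-0.0012],"yaw": 0},{"grip": 0.066,"delta_pos": [-0.0103,0.0016,-0.0012],"yaw": 0},{"grip": 0.066,"delta_pos": [-0.0103,0.0016,-0.0012],"yaw": 0},{"grip": 0.066,"delta_pos": [-0.0103,0.0016,-0.0012],"yaw": 0}])

```text
time: 10.78
ee_pos: [0.4823, 0.2102, 0.0576]
orientation: [0.164, 0.987, -0.0, -0.0]
ft_force: [0.7, 1.0, -3.5]
grip_width: 0.0691
```

```bash
python3 - <<'E'
from h import *
s=bot.get_state();print('tcp box',tobox([s['ee_pos']]),s['ft_force'].round(1),s['moment'].round(2),s['time'])
grab('wrist','w10');hook('w10');ymid('w10')
E
```

```text
tcp box [[-35.00757895   0.51816218 -12.38317177]] [ 0.7  1.  -3.5] [-0.02  0.13  0.  ] 10.7833
edge rows 132.5 133.5 tilt 0.378 roll 0.001 rms 0.00063 edge mid box mm [-90.1   1.5  -0.9] edge yaw 0.33
hook [-88.2 -15.2] to pin dx,dz [12.9  5.2] cover frame [13.9  0.1] bead [49.9 29.9] handle [-31.   44.1]
edge rows 132.5 133.5 tilt 0.378 roll 0.001 rms 0.00063 edge mid box mm [-90.1   1.5  -0.9] edge yaw 0.33
[[-78.2  81.1   1.4 159.3]
 [-78.4  80.8   1.2 159.2]
 [-78.2  80.6   1.2 158.7]
 [-78.4  80.8   1.2 159.2]
 [-78.2  80.6   1.2 158.8]
 [-78.4  80.9   1.3 159.3]
 [-78.2  80.7   1.3 158.9]
 [-78.5  80.6   1.  159. ]
 [-78.3  80.9   1.3 159.2]]
```

Emit:
jog_arm(rows=[{"grip": 0.066,"delta_pos": [-0.003,-0.0004,-0.0007],"yaw": 0},{"grip": 0.066,"delta_pos": [-0.006,-0.0004,-0.0018],"yaw": 0},{"grip": 0.066,"delta_pos": [-0.009,-0.0004,-0.003],"yaw": 0},{"grip": 0.066,"delta_pos": [-0.012,-0.0004,-0.0042],"yaw": 0},{"grip": 0.066,"delta_pos": [-0.0145,-0.0004,-0.0052],"yaw": 0},{"grip": 0.066,"delta_pos": [-0.0155,-0.0004,-0.0055],"yaw": 0},{"grip": 0.066,"delta_pos": [-0.0155,-0.0004,-0.0055],"yaw": 0},{"grip": 0.066,"delta_pos": [-0.0155,-0.0004,-0.0055],"yaw": 0}])

```text
time: 11.5
ee_pos: [0.497, 0.2047, 0.0631]
orientation: [0.164, 0.986, -0.0, -0.0]
ft_force: [0.8, 0.1, -2.5]
grip_width: 0.0688
```

```bash
python3 - <<'E'
from h import *
s=bot.get_state();print('tcp box',tobox([s['ee_pos']]),s['ft_force'].round(1),s['moment'].round(2),s['time'])
grab('wrist','w11');hook('w11');grab('scene','s11')
cv2.imwrite('pics/z11.png',cv2.resize(load('s11')[0][150:330,150:350],None,fx=3.5,fy=3.3,interpolation=cv2.INTER_CUBIC))
E
```

```text
tcp box [[-19.26401369   0.13179015  -6.9153271 ]] [ 0.8  0.1 -2.5] [ 0.02  0.01 -0.01] 11.5
edge rows 116.5 119.5 tilt 0.3765 roll 0.0015 rms 0.00062 edge mid box mm [-74.4   1.1   4.6] edge yaw 0.49
hook [-72.5  -9.7] to pin dx,dz [-2.8 -0.3] cover frame [-2.7  0.7] bead [65.6 35.3] handle [-15.3  49.5]
```

View pics/z11.png

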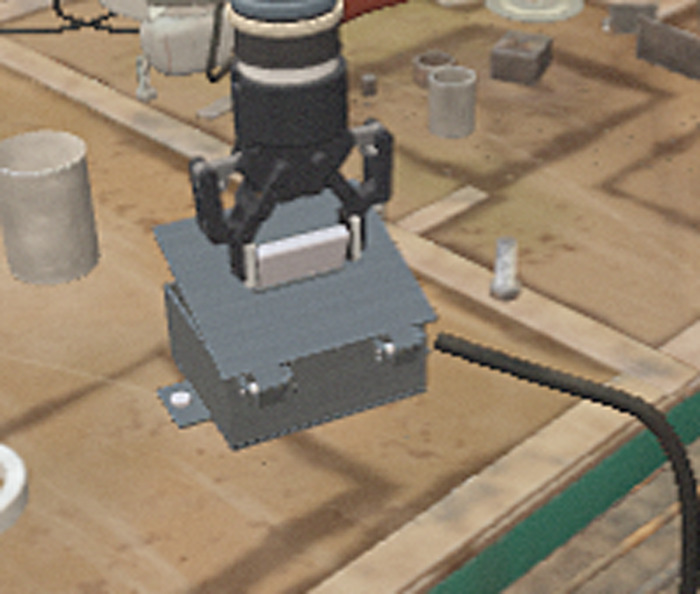

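View pics/w11.png

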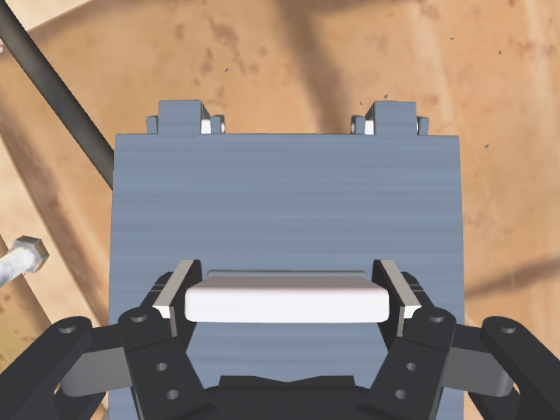

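Emit:
jog_arm(rows=[{"grip": 0.066,"delta_pos": [-0.001,0,0.0007],"yaw": 0},{"grip": 0.066,"delta_pos": [-0.0025,0,0.002],"yaw": 0},{"grip": 0.066,"delta_pos": [-0.0047,0,0.0045],"yaw": 0},{"grip": 0.066,"delta_pos": [-0.0065,0,0.0062],"yaw": 0},{"grip": 0.066,"delta_pos": [-0.0083,0,0.008],"yaw": 0},{"grip": 0.066,"delta_pos": [-0.0097,0,0.0095],"yaw": 0},{"grip": 0.066,"delta_pos": [-0.0097,0,0.0095],"yaw": 0}])

```text
time: 12.18
ee_pos: [0.505, 0.2022, 0.0541]
orientation: [0.164, 0.987, 0.0, -0.001]
ft_force: [-6.6, 0.1, 2.1]
grip_width: 0.0686
```

```bash
python3 - <<'E'
from h import *
s=bot.get_state();print('tcp box',tobox([s['ee_pos']]),s['ft_force'].round(1),s['moment'].round(2),s['time'])
grab('wrist','w12');hook('w12');grab('scene','s12')
cv2.imwrite('pics/z12.png',cv2.resize(load('s12')[0][150:330,150:350],None,fx=3.5,fy=3.3,interpolation=cv2.INTER_CUBIC))
E
```

```text
tcp box [[-10.86122243   0.33644362 -15.8912648 ]] [-6.6  0.1  2.1] [0.4  1.67 0.1 ] 12.1833
edge rows 98.5 98.5 tilt 0.2591 roll -0.0001 rms 0.00062 edge mid box mm [-72.3   1.2   2.6] edge yaw 0.01
hook [-72.1 -11.8] to pin dx,dz [-3.2  1.8] cover frame [-2.6  2.6] bead [70.3 16.7] handle [-8.3 40.3]
```

View pics/z12.png

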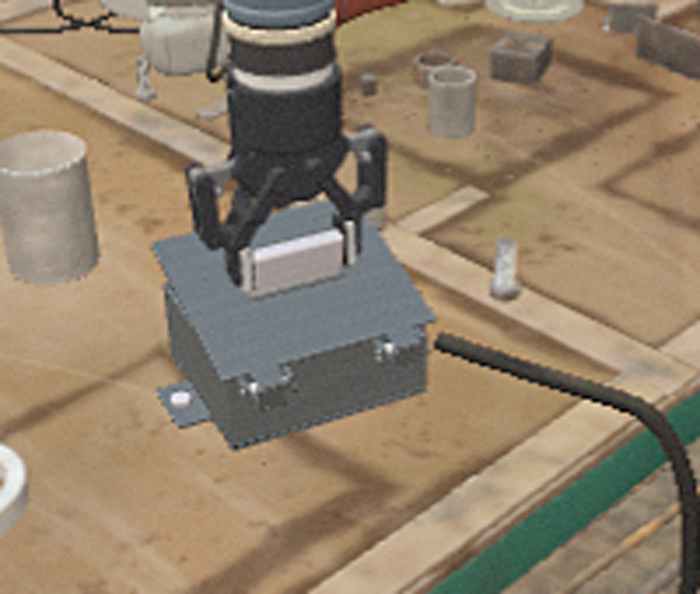

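View pics/w12.png

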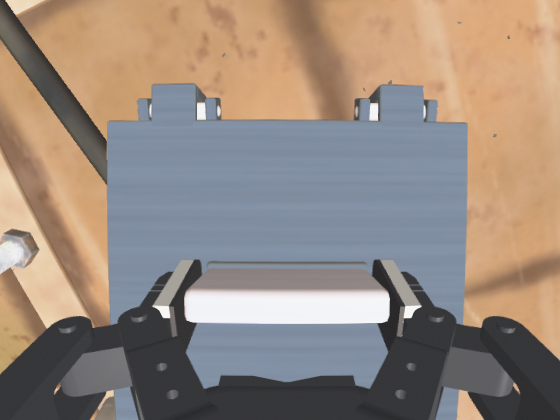

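Emit:
jog_arm(rows=[{"grip": 0.066,"delta_pos": [-0.0005,0,0.0015],"yaw": 0},{"grip": 0.066,"delta_pos": [-0.0015,0,0.003],"yaw": 0},{"grip": 0.066,"delta_pos": [-0.0025,0,0.0045],"yaw": 0},{"grip": 0.066,"delta_pos": [-0.0035,0,0.006],"yaw": 0},{"grip": 0.066,"delta_pos": [-0.0045,0,0.0075],"yaw": 0},{"grip": 0.066,"delta_pos": [-0.005,0,0.0085],"yaw": 0},{"grip": 0.066,"delta_pos": [-0.005,0,0.0085],"yaw": 0}])

```text
time: 12.87
ee_pos: [0.5118, 0.2, 0.046]
orientation: [0.164, 0.987, 0.0, 0.001]
ft_force: [-3.4, -0.5, 5.8]
grip_width: 0.0685
```

```bash
python3 - <<'E'
from h import *
s=bot.get_state();print('tcp box',tobox([s['ee_pos']]),s['ft_force'].round(1),s['moment'].round(2),s['time'])
grab('wrist','w13');hook('w13')
E
```

```text
tcp box [[ -3.70875166   0.46939979 -23.95015562]] [-3.4 -0.5  5.8] [0.16 1.34 0.14] 12.8667
edge rows 104.5 104.5 tilt 0.1251 roll 0.0001 rms 0.00061 edge mid box mm [-71.9   1.3   3.6] edge yaw -0.21
hook [-73.6 -10.8] to pin dx,dz [-1.7  0.8] cover frame [-1.5  1. ] bead [71.3 -1.6] handle [-3.5 32.3]
```

View pics/w13.png

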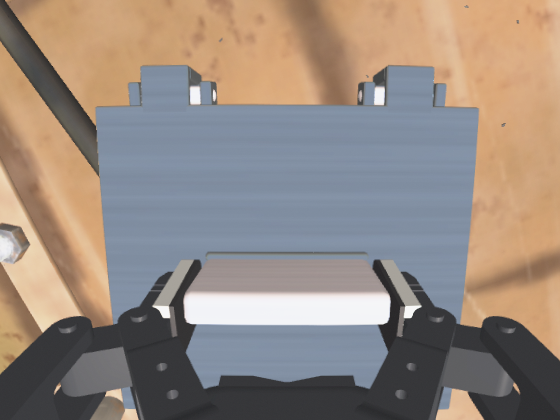

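Emit:
jog_arm(rows=[{"grip": 0.066,"delta_pos": [-0.0005,0,0.0012],"yaw": 0},{"grip": 0.066,"delta_pos": [-0.001,0,0.0025],"yaw": 0},{"grip": 0.066,"delta_pos": [-0.0013,0,0.004],"yaw": 0},{"grip": 0.066,"delta_pos": [-0.0013,0,0.004],"yaw": 0},{"grip": 0.066,"delta_pos": [-0.0013,0,0.004],"yaw": 0}])

```text
time: 13.33
ee_pos: [0.5126, 0.1998, 0.0451]
orientation: [0.164, 0.987, 0.0, 0.001]
ft_force: [-9.4, -0.5, 17.7]
grip_width: 0.0688
```

```bash
python3 - <<'E'
from h import *
s=bot.get_state();print('tcp box',tobox([s['ee_pos']]),s['ft_force'].round(1),s['moment'].round(2),s['time'])
grab('wrist','w14');hook('w14')
E
```

```text
tcp box [[ -2.91419595   0.53959563 -24.93626706]] [-9.4 -0.5 17.7] [-0.13  2.65  0.09] 13.3333
edge rows 102.5 103.5 tilt 0.1111 roll -0.0 rms 0.00062 edge mid box mm [-71.8   1.4   3.6] edge yaw 0.0
hook [-73.7 -10.7] to pin dx,dz [-1.6  0.7] cover frame [-1.5  0.9] bead [71.4 -3.6] handle [-3.  31.4]
```

Emit:
jog_arm(rows=[{"grip": 0.066,"delta_pos": [0.0005,0,-0.0015],"yaw": 0},{"grip": 0.066,"delta_pos": [0.0008,0,-0.003],"yaw": 0},{"grip": 0.075,"delta_pos": [0.0008,0,-0.003],"yaw": 0},{"grip": 0.085,"delta_pos": [0.0008,0,-0.003],"yaw": 0},{"grip": 0.085,"delta_pos": [0.0008,0,-0.003],"yaw": 0},{"grip": 0.085,"delta_pos": [0.0008,0,-0.003],"yaw": 0},{"grip": 0.085,"delta_pos": [0.0008,0,-0.003],"yaw": 0}])

```text
time: 13.97
ee_pos: [0.5117, 0.1997, 0.0437]
orientation: [0.164, 0.986, -0.0, 0.0]
ft_force: [-0.6, -0.8, -0.2]
grip_width: 0.0851
```

```bash
python3 - <<'E'
from h import *
s=bot.get_state();print('tcp box',tobox([s['ee_pos']]),s['ft_force'].round(1),s['moment'].round(2),s['time'],s['grip_width'])
grab('wrist','w15');hook('w15')
E
```

```text
tcp box [[ -3.81020164   0.15999749 -26.28930702]] [-0.6 -0.8 -0.2] [-0.   -0.07  0.06] 13.9667 0.08509598103468141
edge rows 110.5 110.5 tilt 0.0728 roll -0.0001 rms 0.00061 edge mid box mm [-69.9   1.1   4.1] edge yaw -0.17
hook [-72.4 -10.1] to pin dx,dz [-2.9  0.1] cover frame [-2.9  0.3] bead [72.9 -8.6] handle [-0.1 29.2]
```

View pics/w15.png

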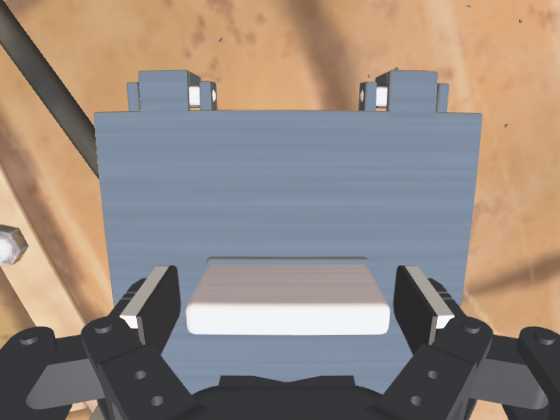

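Emit:
jog_arm(rows=[{"grip": 0.085,"delta_pos": [0,0,-0.015],"yaw": 0},{"grip": 0.085,"delta_pos": [0,0,-0.04],"yaw": 0},{"grip": 0.085,"delta_pos": [0,0,-0.065],"yaw": 0},{"grip": 0.06,"delta_pos": [-0.01,0,-0.075],"yaw": 0},{"grip": 0.0,"delta_pos": [-0.03,0,-0.075],"yaw": 0},{"grip": 0.0,"delta_pos": [-0.05,0,-0.075],"yaw": 0},{"grip": 0.0,"delta_pos": [-0.058,0,-0.075],"yaw": 0},{"grip": 0.0,"delta_pos": [-0.058,0,-0.075],"yaw": 0},{"grip": 0.0,"delta_pos": [-0.058,0,-0.06],"yaw": 0},{"grip": 0.0,"delta_pos": [-0.058,0,-0.04],"yaw": 0},{"grip": 0.0,"delta_pos": [-0.058,0,-0.03],"yaw": 0},{"grip": 0.0,"delta_pos": [-0.058,0,-0.03],"yaw": 0}])

```text
time: 15.02
ee_pos: [0.5626, 0.1809, 0.0702]
orientation: [0.164, 0.987, -0.001, -0.004]
ft_force: [0.1, -0.3, -0.0]
grip_width: -0.0001
```

```bash
python3 - <<'E'
from h import *
s=bot.get_state();print('tcp box',tobox([s['ee_pos']]),s['ft_force'].round(1),s['moment'].round(2),s['time'],s['grip_width'])
grab('wrist','w16');grab('scene','s16')
cv2.imwrite('pics/z16.png',np.hstack([cv2.resize(load('s16')[0][130:290,150:310],(400,400),interpolation=cv2.INTER_CUBIC),cv2.resize(load('w16')[0],(400,400))]))
E
```

```text
tcp box [[50.45402608 -0.98077595  0.22276602]] [ 0.1 -0.3 -0. ] [ 0.01  0.04 -0.  ] 15.0167 -0.0001478613827258062
```

View pics/z16.png

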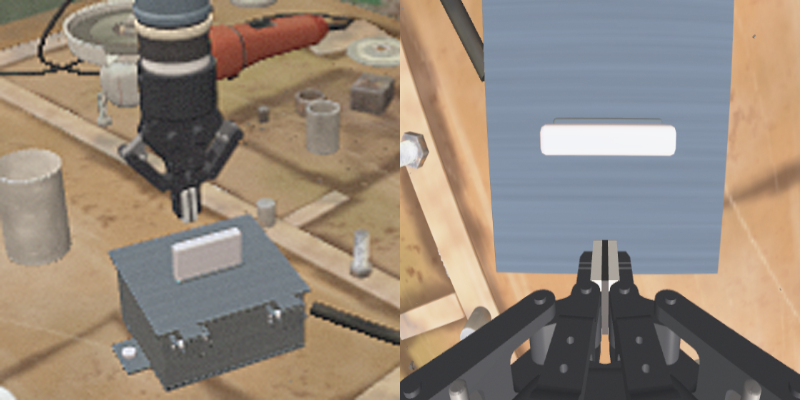

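Emit:
jog_arm(rows=[{"grip": 0.0,"delta_pos": [0,0.001,0.012],"yaw": 0},{"grip": 0.0,"delta_pos": [0,0.001,0.02],"yaw": 0},{"grip": 0.0,"delta_pos": [0,0.001,0.023],"yaw": 0},{"grip": 0.0,"delta_pos": [0,0.001,0.026],"yaw": 0},{"grip": 0.0,"delta_pos": [0,0.001,0.029],"yaw": 0},{"grip": 0.0,"delta_pos": [0,0.001,0.029],"yaw": 0}])

```text
time: 15.62
ee_pos: [0.5664, 0.182, 0.0446]
orientation: [0.164, 0.986, -0.0, -0.0]
ft_force: [-0.7, 0.2, -0.5]
grip_width: -0.0001
```

```bash
python3 - <<'E'
from h import *
s=bot.get_state();print('tcp box',tobox([s['ee_pos']]),s['ft_force'].round(1),s['moment'].round(2),s['time'],s['grip_width'])
E
```

```text
tcp box [[ 53.75070994   1.33889293 -25.38836778]] [-0.7  0.2 -0.5] [-0.   -0.01 -0.04] 15.6167 -0.00011402021623432923
```

Emit:
jog_arm(rows=[{"grip": 0.0,"delta_pos": [0,0,0.003],"yaw": 0},{"grip": 0.0,"delta_pos": [0,0,0.006],"yaw": 0},{"grip": 0.0,"delta_pos": [0,0,0.009],"yaw": 0},{"grip": 0.0,"delta_pos": [0,0,0.009],"yaw": 0}])

```text
time: 15.95
ee_pos: [0.5663, 0.182, 0.0354]
orientation: [0.164, 0.986, -0.0, -0.0]
ft_force: [-0.4, -0.7, -1.5]
grip_width: 0.0001
```

```bash
python3 - <<'E'
from h import *
s=bot.get_state();print('tcp box',tobox([s['ee_pos']]),s['ft_force'].round(1),s['moment'].round(2),s['time'],s['grip_width'])
E
```

```text
tcp box [[ 53.57277494   1.29674768 -34.5969982 ]] [-0.4 -0.7 -1.5] [-0.01 -0.04  0.02] 15.95 0.0001021644375248615
```

Emit:
jog_arm(rows=[{"grip": 0.0,"delta_pos": [0,0,0.002],"yaw": 0},{"grip": 0.0,"delta_pos": [0,0,0.004],"yaw": 0},{"grip": 0.0,"delta_pos": [0,0,0.006],"yaw": 0},{"grip": 0.0,"delta_pos": [0,0,0.006],"yaw": 0}])

```text
time: 16.28
ee_pos: [0.5667, 0.1821, 0.0351]
orientation: [0.164, 0.987, 0.0, 0.001]
ft_force: [-8.0, -1.4, 18.3]
grip_width: -0.0
```

```bash
python3 - <<'E'
from h import *
s=bot.get_state();print('tcp box',tobox([s['ee_pos']]),s['ft_force'].round(1),s['moment'].round(2),s['time'],s['grip_width'])
grab('scene','s17')
cv2.imwrite('pics/z17.png',cv2.resize(load('s17')[0][140:270,150:310],None,fx=4.5,fy=4.5,interpolation=cv2.INTER_CUBIC))
E
```

```text
tcp box [[ 53.9135428    1.51184981 -34.89873411]] [-8.  -1.4 18.3] [-0.4   1.64 -0.02] 16.2833 -1.9289981715950355e-05
```

View pics/z17.png

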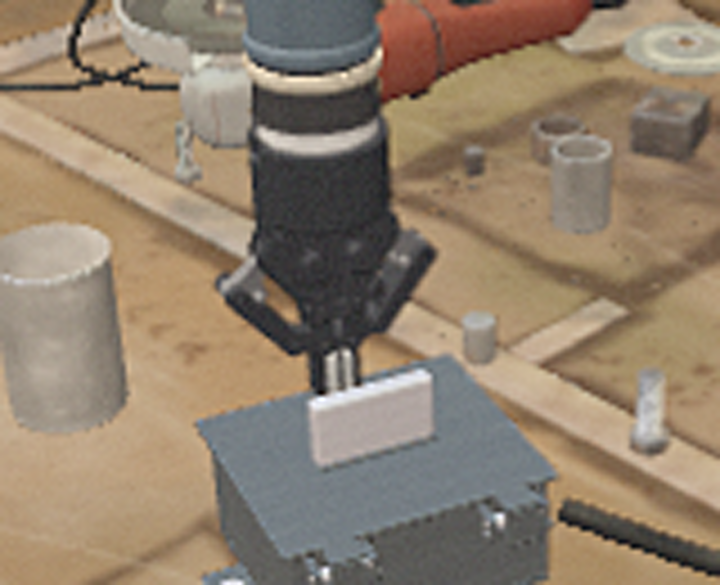

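Emit:
jog_arm(rows=[{"grip": 0.0,"delta_pos": [0,0,0.003],"yaw": 0},{"grip": 0.0,"delta_pos": [0,0,0.005],"yaw": 0},{"grip": 0.0,"delta_pos": [0,0,0.005],"yaw": 0},{"grip": 0.0,"delta_pos": [0,0,0.005],"yaw": 0}])

```text
time: 16.67
ee_pos: [0.5669, 0.1822, 0.035]
orientation: [0.164, 0.987, 0.0, 0.002]
ft_force: [-15.1, -4.1, 34.8]
grip_width: -0.0001
```

```bash
python3 - <<'E'
from h import *
s=bot.get_state();print('tcp box',tobox([s['ee_pos']]),s['ft_force'].round(1),s['moment'].round(2),s['time'],s['grip_width'])
grab('wrist','w18')
im,d,m=load('w18'); uv,P=cloud(m,d); B=tobox(P)
w=(abs(B[:,1])>40)&(abs(B[:,1])<70)&(abs(B[:,0])<60)&(B[:,2]>-5)&(B[:,2]<30)
A=np.c_[B[w,0],B[w,1],np.ones(w.sum())]; print(w.sum(),np.linalg.lstsq(A,B[w,2],rcond=None)[0])
E
```

```text
tcp box [[ 54.09786405   1.6130739  -34.98115163]] [-15.1  -4.1  34.8] [-0.8   3.42 -0.02] 16.6667 -7.323909030487021e-05
40934 [-5.10079059e-04 -5.81444751e-05  4.42214384e+00]
```

Emit:
jog_arm(rows=[{"grip": 0.0,"delta_pos": [0,0,-0.004],"yaw": 0},{"grip": 0.0,"delta_pos": [0,0,-0.01],"yaw": 0},{"grip": 0.0,"delta_pos": [0,0,-0.03],"yaw": 0},{"grip": 0.0,"delta_pos": [0,0,-0.065],"yaw": 0},{"grip": 0.0,"delta_pos": [0,0,-0.1],"yaw": 0},{"grip": 0.0,"delta_pos": [0,0,-0.12],"yaw": 0},{"grip": 0.0,"delta_pos": [0,0,-0.13],"yaw": 0},{"grip": 0.0,"delta_pos": [0,0,-0.13],"yaw": 0},{"grip": 0.0,"delta_pos": [0,0,-0.13],"yaw": 0},{"grip": 0.0,"delta_pos": [0,0,-0.13],"yaw": 0}])

```text
time: 17.55
ee_pos: [0.5653, 0.1818, 0.1524]
orientation: [0.164, 0.986, -0.001, -0.002]
ft_force: [0.7, 0.5, -1.1]
grip_width: -0.0002
```

```bash
python3 - <<'E'
from h import *
s=bot.get_state();print('tcp box',tobox([s['ee_pos']]),s['ft_force'].round(1),s['time'])
grab('wrist','w19');grab('scene','s19')
im,d,m=load('w19'); uv,P=cloud(m,d); B=tobox(P)
w=(abs(B[:,1])>40)&(abs(B[:,1])<70)&(abs(B[:,0])<60)&(B[:,2]>-5)&(B[:,2]<30)
A=np.c_[B[w,0],B[w,1],np.ones(w.sum())]; print(w.sum(),np.linalg.lstsq(A,B[w,2],rcond=None)[0])
w=(abs(B[:,2]-44)<3)&(abs(B[:,0])<20)&(abs(B[:,1])<45); print('handle',B[w].mean(0),cv2.minAreaRect(B[w,:2].astype(np.float32)))
cv2.imwrite('pics/z19.png',np.hstack([cv2.resize(load('s19')[0][150:310,150:310],(400,400),interpolation=cv2.INTER_CUBIC),cv2.resize(im,(400,400))]))
E
```

```text
tcp box [[52.77942361  0.7672532  82.40268815]] [ 0.7  0.5 -1.1] 17.55
14977 [3.75346351e-05 7.20758625e-05 4.43913003e+00]
handle [ 0.078862    0.93126854 43.97624035] ((0.16393089294433594, 0.9497261047363281), (11.836080551147461, 70.00084686279297), 0.09663541615009308)
```

View pics/z19.png

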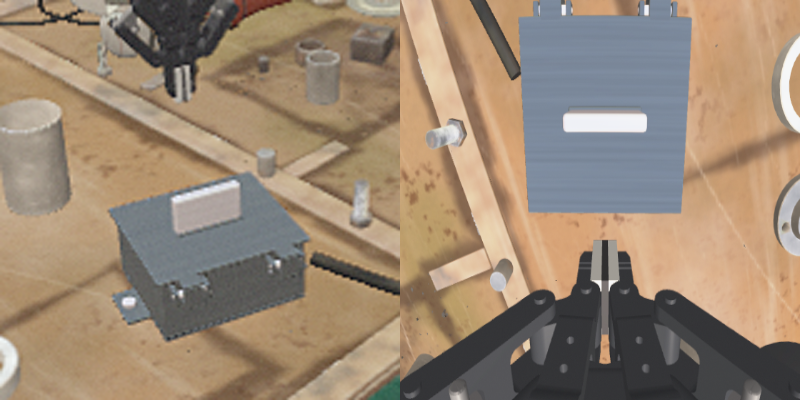

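The cover is level (slope below 0.0001). Its top face is 4.4 mm above the rim plane against 4.0 mm nominal. The handle sits at box (0.2, 0.9) mm, and the gripper is clear.

```bash
python3 - <<'E'
from rig import bot
print(bot.hand_in())
E
```

```text
the job is handed in; nothing more can be done
None
```

The cover is hooked on both pins, snapped shut and left level on the rim. I handed the job in at about 17.6 s.

**What I did:**
1. I gripped the cover's handle by its two ends, so it could turn between the pads.
2. I lowered the lip onto the box's hinge ears, which tilted the cover to about 0.38 rad.
3. I slid both hooks under the pins and swung the far edge down while holding it, to about 0.11 rad on the catch.
4. I let go, and it rested at 0.07 rad. I then closed the fingers and pressed down at the press point until it shut.

**Last checks with the gripper clear, before handing in:**
- **Level:** the slope is below 0.0001 in both directions.
- **Height:** the plate's top is 4.4 mm above the rim plane, against 4.0 mm nominal.
- **Position:** the handle centre is within about 1 mm of its seated place. The hooks themselves were not re-measured after closing; at the last check before the press they were about 3 mm from the pins.
- **Contact:** the force reading was about zero.

**What disagreed:**
- The fingertips were about 50 mm behind the reported TCP with the jaws open, where the interface text puts them at the TCP, 13 mm back when open. I used the camera measurement instead.
- The top and wrist cameras differed by about 2.5 mm in y on the box.
- The last press peaked at about 35 N against the 6 to 15 N suggested. It came to a stop on the already closed cover.

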